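# Set out the stone sample display

### The job

Set out the display: the two sample panels lie face down on the marble slab, too wide to grasp as they lie (slid out past the slab's edge, they let you get a finger under them), so turn each one over and set it down gently on the stand's sloping ledge, the two side by side, each square on its lower edge and leaning back against the board with its stones showing to the front. Slide every price ticket from the bench under a spring clip of its own at the front of the stand, straight and fully home against the stop. Leave everything else on the bench where it is.

Things in the scene. Friction and masses are not known exactly. Their poses are not given: they have to be found in the camera images.
- slab: fixed marble work slab, top 210 x 320 mm (its x, y), top face 60 mm above the bench; marble 24 mm thick, overhanging its wooden plinth by 15 mm all round. Origin: centre, at bench height; its -x edge faces the robot, its -y edge the stand
- panel1: sample panel, dark blue stones on cream, darker frame: 100 x 100 x 8 mm along its x, y, z, 70 to 120 g; plain brown-paper back on its +z side, nine round stones recessed in the face on its -z side (the frame's rim is lowest, so it lies flat). Origin: centre of the face side. Starts face down (z up) on the slab, x within 0.15 rad of the slab's x. Any edge may be uppermost on the stand
- panel2: sample panel, amber stones on black, pale frame: 100 x 100 x 8 mm along its x, y, z, 70 to 120 g; plain brown-paper back on its +z side, nine round stones recessed in the face on its -z side (the frame's rim is lowest, so it lies flat). Origin: centre of the face side. Starts face down (z up) on the slab, x within 0.15 rad of the slab's x. Any edge may be uppermost on the stand
- stand: fixed walnut display stand, 270 mm wide (y); front is +x, away from the robot. Origin: on the bench, y in the middle. Base plate 8 mm thick, x -60 to +125 mm. Back board (full width) leans 25 deg from vertical, top towards -x, 65 mm long up the slope; a panel on the ledge rises 35 mm past it. Resting on the board, a panel's origin is at x -24, z 99 mm
- ledge_mid (a point): on the ledge's upper face, half way along the stand, 10 mm in front of the board (at x -1, z 54 mm of the stand). The ledge is square to the board, 270 mm long, 20 mm deep, rising forward, with a lip 8 mm high and 4 mm thick at its front; a foot set down a few mm off the board stays there and the panel leans a little more
- ticket1: stiff white acrylic price ticket, gold line across the middle, teal bar at each end, 70 x 38 x 5 mm along its x, y, z, 20 g; origin: centre of its underside. Starts flat on the bench between slab and stand; may be absent. Either end may go in first
- ticket2: stiff white acrylic price ticket, gold line across the middle, teal bar at each end, 70 x 38 x 5 mm along its x, y, z, 20 g; origin: centre of its underside. Starts flat on the bench between slab and stand; may be absent. Either end may go in first
- ticket3: stiff white acrylic price ticket, gold line across the middle, teal bar at each end, 70 x 38 x 5 mm along its x, y, z, 20 g; origin: centre of its underside. Starts flat on the bench between slab and stand; may be absent. Either end may go in first
- clip1_home (a point): clip 1: where the origin of a ticket is when fully home: on the base plate, 8 mm above the bench, at x 77, y -80 mm of the stand, ticket's x along the stand's x. The stop is 35 mm behind (-x). The 30 mm wide flap is hinged at the stop, presses down 11 mm behind this point and turns up in front, to 9 mm above the plate, 10 mm in front of it. Push tickets in flat, towards -x
- clip2_home (a point): clip 2: where the origin of a ticket is when fully home: on the base plate, 8 mm above the bench, at x 77, y 0 mm of the stand, ticket's x along the stand's x. The stop is 35 mm behind (-x). The 30 mm wide flap is hinged at the stop, presses down 11 mm behind this point and turns up in front, to 9 mm above the plate, 10 mm in front of it. Push tickets in flat, towards -x
- clip3_home (a point): clip 3: where the origin of a ticket is when fully home: on the base plate, 8 mm above the bench, at x 77, y 80 mm of the stand, ticket's x along the stand's x. The stop is 35 mm behind (-x). The 30 mm wide flap is hinged at the stop, presses down 11 mm behind this point and turns up in front, to 9 mm above the plate, 10 mm in front of it. Push tickets in flat, towards -x
- clip1 (a joint): flap angle of clip 1: 0 shut (nip 1.5 mm above the plate), about 0.11 with a ticket under it; sprung, 1 to 2 N at the nip; a ticket pushed in with 5 to 10 N lifts it by its own edge
- clip2 (a joint): flap angle of clip 2: 0 shut (nip 1.5 mm above the plate), about 0.11 with a ticket under it; sprung, 1 to 2 N at the nip; a ticket pushed in with 5 to 10 N lifts it by its own edge
- clip3 (a joint): flap angle of clip 3: 0 shut (nip 1.5 mm above the plate), about 0.11 with a ticket under it; sprung, 1 to 2 N at the nip; a ticket pushed in with 5 to 10 N lifts it by its own edge
- pliers: bystander: red-handled pliers, 125 mm long, 12 mm high, on the bench beyond the tickets
- cutters: bystander: black-handled cutters, 125 mm long, 12 mm high, on the bench nearer the robot than the tickets and the stand
- stone_dish: bystander: white dish of stones, 52 mm across, 22 mm high, on the bench between the tickets and the slab's far corner
- steel_rule: bystander: steel rule 300 x 30 x 3 mm lying beyond the slab
- bead_jar: bystander: amber jar, 48 mm across, 60 mm high, beyond the stand
- glue_bottle: bystander: white bottle with red cap, 32 mm across, 85 mm high, left of the slab's near corner
- loupe: bystander: black loupe, 28 mm across, 22 mm high, beyond the stand

How it is judged:
At the end, for the whole second after the job is handed in: Both panels stand side by side on the ledge on an edge, stones to the front, leaning on the board (within 8 mm, lean 18 to 39 deg, full width on the ledge); every ticket present is flat under its own clip, within 9 mm of home and 0.15 rad of straight; all at rest (x of panel1 in the frame of stand between -0.0319 and -0.0159 m and z of panel1 in the frame of stand between 0.0907 and 0.1067 m and y of panel1 in the frame of stand between -0.085 and 0.085 m and angle between panel1's own z axis and vertical between 1.88 and 2.26 rad and linear speed of each of panel1, panel2, ticket1, ticket2, ticket3 below 0.02 m/s and x of panel2 in the frame of stand between -0.0319 and -0.0159 m and z of panel2 in the frame of stand between 0.0907 and 0.1067 m and y of panel2 in the frame of stand between -0.085 and 0.085 m and angle between panel2's own z axis and vertical between 1.88 and 2.26 rad and distance between panel1 and panel2 above 0.095 m and ((horizontal distance between ticket1 and clip1_home below 0.009 m and value of joint clip1 above 0.07 rad) or (horizontal distance between ticket1 and clip2_home below 0.009 m and value of joint clip2 above 0.07 rad) or (horizontal distance between ticket1 and clip3_home below 0.009 m and value of joint clip3 above 0.07 rad)) and angle between the x axis of each of ticket1, ticket2, ticket3 and the x axis of stand, either way round below 0.15 rad and angle between each of ticket1, ticket2, ticket3's own z axis and vertical below 0.12 rad and ((horizontal distance between ticket2 and clip1_home below 0.009 m and value of joint clip1 above 0.07 rad) or (horizontal distance between ticket2 and clip2_home below 0.009 m and value of joint clip2 above 0.07 rad) or (horizontal distance between ticket2 and clip3_home below 0.009 m and value of joint clip3 above 0.07 rad)) and ((horizontal distance between ticket3 and clip1_home below 0.009 m and value of joint clip1 above 0.07 rad) or (horizontal distance between ticket3 and clip2_home below 0.009 m and value of joint clip2 above 0.07 rad) or (horizontal distance between ticket3 and clip3_home below 0.009 m and value of joint clip3 above 0.07 rad))); the robot touches nothing.
It fails at once if a bystander (pliers, cutters, dish of stones, steel rule, bead jar, glue bottle, loupe) moved more than 30 mm (distance of any of pliers, cutters, stone_dish, steel_rule, bead_jar, glue_bottle, loupe from where it was at the start of the episode above 0.03 m).
It fails at once if a panel banged down on the stand (more than 60 N) (contact force between any of panel1, panel2 and stand above 60 N).
Of ticket1, ticket2, ticket3 only 2 to 3 are there at a start; the rules pass over those that are not, and their reading is None.
At some moment in a run one of ticket1, ticket2, ticket3 may be knocked a few centimetres aside while the robot is not near it.
It also fails if it takes over 208 s, if anything falls off the work surface, if the arm or the gripper's body presses on something with over 40 N, if the wrist force passes 120 N, or if a joint passes its speed limit or range.

### The arm

A 6-joint arm with a two-finger parallel gripper is mounted at the origin on the work surface. World frame = base frame: x ahead of the robot, y to its left, z up, the work surface at z = 0. Lengths are in m, angles in rad, forces in N, time in s.
With the tool pointing down it reaches from about 0.275 to 0.85 m from the base axis. Payload 5.2 kg.
Tool frame: the origin (TCP) lies midway between the tips of the shut fingers; the grasp point (between the pads) lies 19 mm behind it (grasp_offset is the distance from the TCP to the grasp point, in m); z points along the fingers, y is the line along which they close (so a half turn about z gives the same grasp; the last joint's range is limited). The gripper opens to 85 mm and grips with 20 to 120 N. Pads are 22 mm wide; open, the fingers measure 114 mm over their backs; the gripper's body (76 mm by 85 mm) begins 54 mm behind the grasp point. The pads swing forward as they close: fully open they stand 13 mm farther back than shut.
Start: joints at [-1.532, 0.259, 1.535, -0, 1.348, -0.203], TCP at [0.132, -0.534, 0.231] pointing down, gripper open.
Joint ranges: [-3.14, 3.14], [-0.91, 2.08], [0.19, 2.58], [-1.22, 4.36], [0.22, 2.71], [-3.12, 3.12]. Speed limits (rad/s): [2.57, 2.57, 3.14, 3.14, 3.14, 3.14].

### API

Orientations are given as a unit quaternion [w, x, y, z].
In Python, from plant import get_obs, capture, camera_model, close_job, grasp_offset gives the robot as it stands.
- The arm moves only by the shell command python3 -m creep 'ROWS'. ROWS is JSON, a list of rows, each an object with "jaw": the gripper command: -1 is fully open, 1 is shut, values between are in proportion; "translation": the shift along the world's x, y, z in mm, a list of three; "roll": the turn about the world's z in degrees. In form: [{"jaw": jaw, "translation": [dx, dy, dz], "roll": roll}, ...]. A call has 1 to 12 rows; each row is the pose to reach, as a shift and turn from the pose commanded when the call began; what a row does not reach only later rows make up. A row lasts 1/8 s, in which the tool goes at most 62.5 mm and 10.7 degrees, less where a joint would pass 70% of its speed; a pose out of reach is approached as far as the arm can. A call with a gripper value outside its range is refused whole. The fingers move at their own pace and stop on an object; the grip force is fixed at half the most. Time passes only in rows, so rows that repeat a pose let the fingers close. It gives the time, the measured TCP pose, the force, the opening and the grip force at its end, in the units of the state.
- get_obs(): the state, without advancing time (a new reading comes with each control period).
- capture(name): name is "scene" or "top"; returns the picture (420x560x3 uint8, red, green, blue); there is no depth.
- camera_model(name): a dict with "fov_y" (degrees; the focal length in pixels is half the picture's height over the tangent of half this angle, whatever the lens; pixels are square), "cx", "cy" (the principal point, pixels), "extrinsics" (4x4, takes a point from world to camera coordinates). Camera axes: x right, y up, looking along -z (the intrinsics and any distortion apply to the point x, -y, -z); pixel columns grow to the right and rows downward; lengths in m; the calibration is good to about 2 mm. A picture is of the moment at which its call begins. camera_model takes no time and is no camera call.
- close_job(): hands the job in; it is judged then, once.
The state is a dict: "time": time; "q": joint angles; "qd": joint speeds; "effort": joint torques, N m; "position": TCP position; "ee_rot": TCP orientation; "contact_force": force on the tool from outside, world axes, zero at the start; "torque": the same for the moment, N m; "gripper_width": finger opening in m; "finger_force": force on a finger pad.
Only numpy, scipy, OpenCV 4.12 (cv2) and the standard library are available. Lean on these libraries where they do the work, as an engineer would, in place of code of your own. Each camera call takes 0.05 s, during which the arm holds its last target. There are 200 camera calls.

## Working session

There is one attempt and no reset: what is moved stays moved. The work goes in short steps, Python scripts to look and compute and a shell command to move; the robot and the scene stay as the last step left them, time stands still between calls to the robot, and variables do not carry over. Pictures are saved under pics/ and viewed, at most 14 in all, crops included, and the job is handed in when it is done.

```bash
mkdir -p pics; ls
cat > h.py <<'E'
import numpy as np, cv2
from plant import get_obs, capture, camera_model, close_job, grasp_offset
def snap(n,f):
    im=capture(n); cv2.imwrite(f'pics/{f}.png',cv2.cvtColor(im,cv2.COLOR_RGB2BGR)); return im
def ray(n,uv):
    m=camera_model(n); f=210/np.tan(np.radians(m['fov_y']/2)); E=np.array(m['extrinsics'])
    uv=np.atleast_2d(np.array(uv,float))
    p=np.c_[(uv[:,0]-m['cx'])/f,(uv[:,1]-m['cy'])/f]
    k=m.get('distortion')
    d=np.c_[p[:,0],-p[:,1],-np.ones(len(p))]@E[:3,:3]
    return -E[:3,:3].T@E[:3,3], d
def toz(n,uv,z):
    c,d=ray(n,uv); return c+d*((z-c[2])/d[:,2])[:,None]
def proj(n,P):
    m=camera_model(n); f=210/np.tan(np.radians(m['fov_y']/2)); E=np.array(m['extrinsics'])
    q=np.atleast_2d(P)@E[:3,:3].T+E[:3,3]
    return np.c_[m['cx']+f*q[:,0]/-q[:,2], m['cy']+f*q[:,1]/q[:,2]]
E
python3 - <<'E'
from h import *
snap('scene','s0');snap('top','t0')
for n in('scene','top'): print(camera_model(n))
print(get_obs(),grasp_offset)
E
python3 -m creep --help | head -30
```

```text
pics
{'fov_y': 51.944493799528814, 'cx': 276.80074420604006, 'cy': 205.35336013562568, 'extrinsics': array([[ 6.10058541e-01,  7.92355883e-01,  8.54624456e-04,
        -3.85778616e-01],
       [-6.35481035e-01,  4.88631080e-01,  5.97832353e-01,
         2.93567265e-01],
       [ 4.73278386e-01, -3.65255831e-01,  8.01620700e-01,
        -1.65152679e+00],
       [ 0.00000000e+00,  0.00000000e+00,  0.00000000e+00,
         1.00000000e+00]])}
{'fov_y': 52.499074342458215, 'cx': 282.6309721305788, 'cy': 200.87932551186213, 'extrinsics': array([[ 0.01112221, -0.99959789,  0.02608377,  0.02355281],
       [ 0.99036384,  0.01461309,  0.1377168 , -0.57351466],
       [-0.13804258,  0.02430071,  0.99012813, -1.10944321],
       [ 0.        ,  0.        ,  0.        ,  1.        ]])}
{'time': 0.1, 'q': array([-1.53182360e+00,  2.59275035e-01,  1.53600512e+00, -1.38075346e-06,
        1.34802311e+00, -2.02777262e-01]), 'qd': array([-0.00097268, -0.00132332, -0.00242526,  0.00054959,  0.0004328 ,
        0.00024281]), 'effort': array([ 1.58564839e-03, -4.46969998e+01, -2.91247612e+01, -3.95307006e-04,
        6.14130564e-03, -2.09835417e-05]), 'position': array([ 0.13168585, -0.53349085,  0.23054256]), 'ee_rot': array([-8.52496316e-04,  9.92703127e-01,  1.20580972e-01,  6.93024711e-05]), 'contact_force': array([-0.58171544, -0.8130003 , -0.08012151]), 'torque': array([ 0.04491086,  0.01488625, -0.01207378]), 'finger_force': 0.0, 'gripper_width': 0.08544568501144448} 0.0187invalid input: not JSON, or not a number
```

View pics/s0.png

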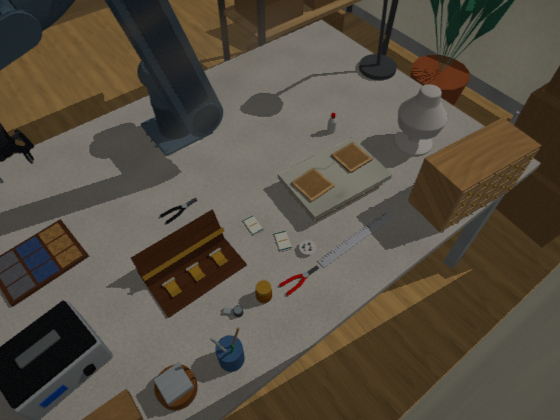

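View pics/t0.png

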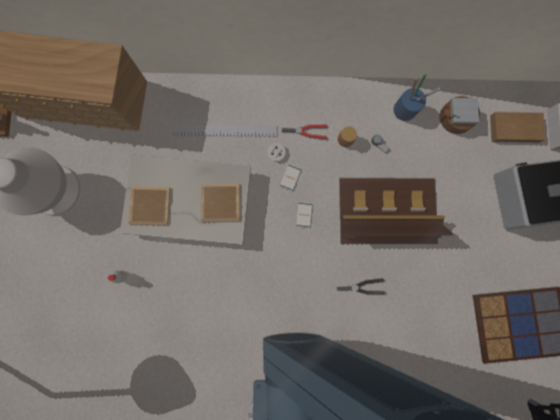

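The scene view shows the two panels at (314,184) and (352,156), two tickets at (252,226) and (282,241), and the stand at (190,260). In the top view the panels are at (150,206) and (220,203), the tickets at (290,178) and (304,214), the stand at (388,210), the cutters at (360,286) and the bottle at (115,277). Next step is measuring.

```bash
cat > meas.py <<'E'
from h import *
im=capture('top'); hsv=cv2.cvtColor(im,cv2.COLOR_RGB2HSV)
def blobs(mask,amin,amax):
    mask=cv2.morphologyEx(mask.astype(np.uint8)*255,cv2.MORPH_CLOSE,np.ones((3,3)))
    cs,_=cv2.findContours(mask,cv2.RETR_EXTERNAL,cv2.CHAIN_APPROX_NONE)
    return [c for c in cs if amin<cv2.contourArea(c)<amax]
def rect(c,z):
    P=toz('top',c[:,0,:],z)[:,:2].astype(np.float32)*1000
    (cx,cy),(w,h),a=cv2.minAreaRect(P); return np.round([cx,cy,w,h,a],1)
H,S,V=[hsv[...,i].astype(int) for i in range(3)]
if __name__=='__main__':
    for n,m,z,lo,hi in [('panel',(S>70)&(H<25)&(V>60),.068,500,4000),('ticket',(S<60)&(V>175),.005,100,900),('stand',(V<75)&(S>80)&((H<15)|(H>165)),.0,2000,9000)]:
        for c in blobs(m,lo,hi): print(n,c[:,0].mean(0).round(),rect(c,z))
    for p in [(290,178),(304,214),(180,230),(232,170),(300,300),(360,190),(360,240)]: print(p,hsv[p[1],p[0]])
    big=cv2.resize(cv2.cvtColor(im[130:260,110:450],cv2.COLOR_RGB2BGR),None,fx=2.35,fy=2.35,interpolation=cv2.INTER_CUBIC)
    cv2.imwrite('pics/crop0.png',cv2.convertScaleAbs(big,alpha=1.5))
E
python3 meas.py
```

```text
panel [518. 319.] [ 258.9 -584.3  167.4  229.     6. ]
panel [149. 205.] [552.3 379.4  99.3  97.1  89.8]
panel [220. 202.] [563.4 195.3  97.   94.5   2.1]
panel [518. 127.] [ 783.5 -609.3  148.4   81.8   89.6]
stand [525. 322.] [ 249.1 -624.   177.9  241.6    5.7]
stand [387. 198.] [ 594.3 -265.7   96.8  264.5    0.9]
(290, 178) [ 17  33 153]
(304, 214) [ 17  44 151]
(180, 230) [ 20  21 144]
(232, 170) [ 19  21 132]
(300, 300) [ 10  16 142]
(360, 190) [ 15 115 100]
(360, 240) [ 9 70 58]
```

View pics/crop0.png

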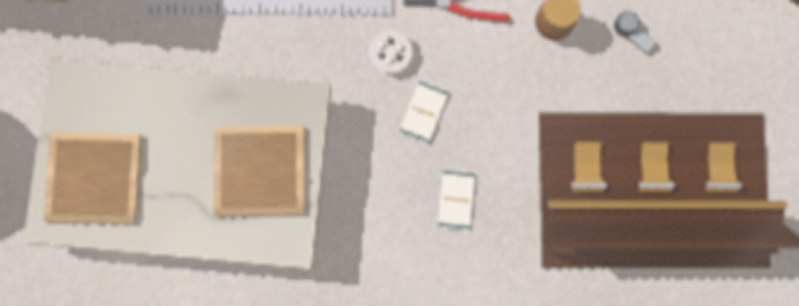

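The crop shows the slab corners near (53,62), (330,82), (310,268) and (26,243). The ticket quads are centred at (424,112) and (457,200), and the stand's front edge runs from (540,114) to (764,114).

Run:
```python
from h import *
def cv(L,z): return (toz('top',[(110+(a+.5)/2.35-.5,130+(b+.5)/2.35-.5) for a,b in L],z)[:,:2]*1000).round(0)
print('slab',cv([(53,62),(330,82),(310,268),(26,243)],.06).tolist())
for n,L in[('tA',[(419,82),(448,91),(428,142),(400,133)]),('tB',[(442,171),(476,173),(471,229),(438,226)])]:
    p=cv(L,.005); print(n,p.mean(0),np.linalg.norm(p-np.roll(p,-1,0),axis=1).round(), np.degrees(np.arctan2(*((p[0]+p[1]-p[2]-p[3])[::-1]))))
print('standfront',cv([(540,114),(764,114)],.008).tolist())
print('rear base',cv([(543,267),(769,267)],.008).tolist())
print('stops',cv([(589,188),(655,188),(724,188)],.018).tolist())
print('flap front',cv([(587,143),(655,143),(721,143)],.017).tolist())
print('lip',cv([(548,205),(786,205)],.07).tolist())
# scene check
print('scene tickets',toz('scene',[(252,226),(282,241)],.005).round(3).tolist())
print('dish,plier handle',cv([(392,54)],.02).tolist(), (toz('top',[(360,286),(338,290),(384,281),(115,277),(348,136),(328,131)],.01)*1000).round().tolist())
```

```text
slab [[685.0, 433.0], [667.0, 120.0], [456.0, 137.0], [480.0, 451.0]]
tA [645.  10.] [36. 66. 34. 66.] -20.353229148068834
tB [540.25 -29.75] [40. 66. 39. 65.] -3.9301755457254806
standfront [[644.0, -129.0], [648.0, -398.0]]
rear base [[462.0, -131.0], [466.0, -397.0]]
stops [[555.0, -184.0], [556.0, -262.0], [557.0, -343.0]]
flap front [[608.0, -182.0], [610.0, -263.0], [611.0, -342.0]]
lip [[529.0, -127.0], [532.0, -395.0]]
scene tickets [[0.545, -0.033, 0.005], [0.648, 0.008, 0.005]]
dish,plier handle [[711.0, 49.0]] [[348.0, -182.0, 10.0], [337.0, -122.0, 10.0], [362.0, -247.0, 10.0], [365.0, 476.0, 10.0], [766.0, -153.0, 10.0], [780.0, -96.0, 10.0]]
```

```bash
R='{"jaw":0,"translation":[504,724,0],"roll":-18}'
python3 -m creep '[{"jaw":0,"translation":[504,724,0],"roll":-18},{"jaw":0,"translation":[504,724,0],"roll":-18},{"jaw":0,"translation":[504,724,0],"roll":-18},{"jaw":0,"translation":[504,724,0],"roll":-18},{"jaw":0,"translation":[504,724,0],"roll":-18},{"jaw":0,"translation":[504,724,0],"roll":-18},{"jaw":0,"translation":[504,724,0],"roll":-18},{"jaw":0,"translation":[504,724,0],"roll":-18},{"jaw":0,"translation":[504,724,0],"roll":-18},{"jaw":0,"translation":[504,724,0],"roll":-18},{"jaw":0,"translation":[504,724,0],"roll":-18},{"jaw":0,"translation":[504,724,0],"roll":-18}]'
```

```text
time: 1.65
position: [0.561, 0.0835, 0.2311]
ee_rot: [0.0, 0.999, -0.036, -0.0]
contact_force: [0.3, -0.8, 0.1]
gripper_width: 0.0428
finger_force: 0.0
```

```bash
python3 -m creep '[{"jaw":0,"translation":[75,107,0],"roll":0},{"jaw":0,"translation":[75,107,0],"roll":0},{"jaw":0,"translation":[75,107,0],"roll":0},{"jaw":0,"translation":[75,107,-60],"roll":0},{"jaw":0,"translation":[75,107,-120],"roll":0},{"jaw":0,"translation":[75,107,-150],"roll":0},{"jaw":0,"translation":[75,107,-168],"roll":0},{"jaw":0,"translation":[75,107,-168],"roll":0},{"jaw":0,"translation":[75,107,-168],"roll":0}]'
```

```text
time: 2.78
position: [0.6365, 0.1884, 0.0652]
ee_rot: [-0.0, 0.999, -0.036, 0.002]
contact_force: [0.5, -0.6, -0.8]
gripper_width: 0.0428
finger_force: 0.0
```

```bash
python3 -m creep '[{"jaw":0,"translation":[-8,1,-2],"roll":0},{"jaw":0,"translation":[-16,1,-2],"roll":0},{"jaw":0,"translation":[-25,2,-2],"roll":0},{"jaw":0,"translation":[-35,2,-2],"roll":0},{"jaw":0,"translation":[-45,3,-2],"roll":0},{"jaw":0,"translation":[-55,3,-2],"roll":0},{"jaw":0,"translation":[-65,4,-2],"roll":0},{"jaw":0,"translation":[-75,5,-2],"roll":0},{"jaw":0,"translation":[-84,6,-2],"roll":0},{"jaw":0,"translation":[-93,6,-2],"roll":0},{"jaw":0,"translation":[-100,7,-2],"roll":0},{"jaw":0,"translation":[-100,7,-2],"roll":0}]'
python3 - <<'E'
from meas import *
for c in blobs((S>70)&(H<25)&(V>60),500,4000): print(c[:,0].mean(0).round(),rect(c,.068),len(c))
snap('top','t1'); cv2.imwrite('pics/c1.png',cv2.resize(cv2.cvtColor(im[130:290,100:330],cv2.COLOR_RGB2BGR),None,fx=3.4,fy=3.4))
E
```

```text
time: 4.28
position: [0.5344, 0.1956, 0.0612]
ee_rot: [0.0, 0.999, -0.036, -0.0]
contact_force: [0.6, -0.3, -0.3]
gripper_width: 0.0429
finger_force: 0.0
[527. 321.] [ 258.8 -584.1  168.1  228.4    5.7] 447
[207. 239.] [470.9 225.8  90.4  62.4   0.8] 108
[142. 205.] [553.2 397.4  62.   95.9  89.3] 116
[518. 127.] [ 783.9 -609.3  148.4   81.1   89.6] 154
```

View pics/c1.png

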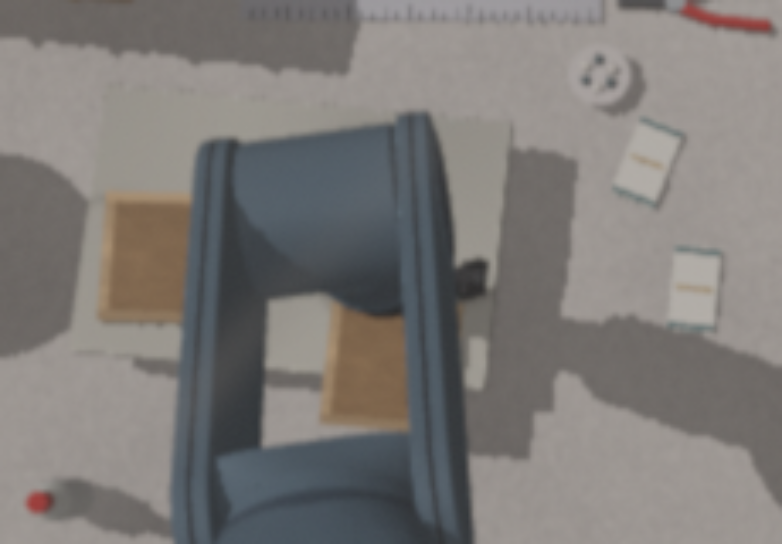

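```bash
python3 -m creep '[{"jaw":0,"translation":[-5,0,0],"roll":0},{"jaw":0,"translation":[-5,0,0],"roll":0},{"jaw":0,"translation":[6,0,0],"roll":0},{"jaw":0,"translation":[6,0,50],"roll":0},{"jaw":-1,"translation":[-20,4,60],"roll":90},{"jaw":-1,"translation":[-50,8,60],"roll":90},{"jaw":-1,"translation":[-50,8,60],"roll":90},{"jaw":-1,"translation":[-50,8,60],"roll":90},{"jaw":-1,"translation":[-50,8,60],"roll":90},{"jaw":-1,"translation":[-50,8,60],"roll":90},{"jaw":-1,"translation":[-50,8,60],"roll":90},{"jaw":-1,"translation":[-50,8,60],"roll":90}]'
python3 -m creep '[{"jaw":-1,"translation":[0,0,0],"roll":11},{"jaw":-1,"translation":[0,0,0],"roll":11},{"jaw":-1,"translation":[0,0,0],"roll":11}]'
python3 - <<'E'
from meas import *
snap('scene','s2'); i=cv2.imread('pics/s2.png')[110:230,250:410]; cv2.imwrite('pics/s2c.png',cv2.resize(i,None,fx=4.9,fy=4.9,interpolation=cv2.INTER_CUBIC))
E
```

```text
time: 5.88
position: [0.4861, 0.2035, 0.1214]
ee_rot: [0.0, 0.754, 0.657, 0.0]
contact_force: [0.7, 0.4, -0.0]
gripper_width: 0.0856
finger_force: 0.0
time: 6.25
position: [0.4856, 0.2036, 0.1213]
ee_rot: [0.0, 0.691, 0.723, 0.0]
contact_force: [-0.4, -0.6, 0.1]
gripper_width: 0.0858
finger_force: 0.0
```

View pics/s2c.png

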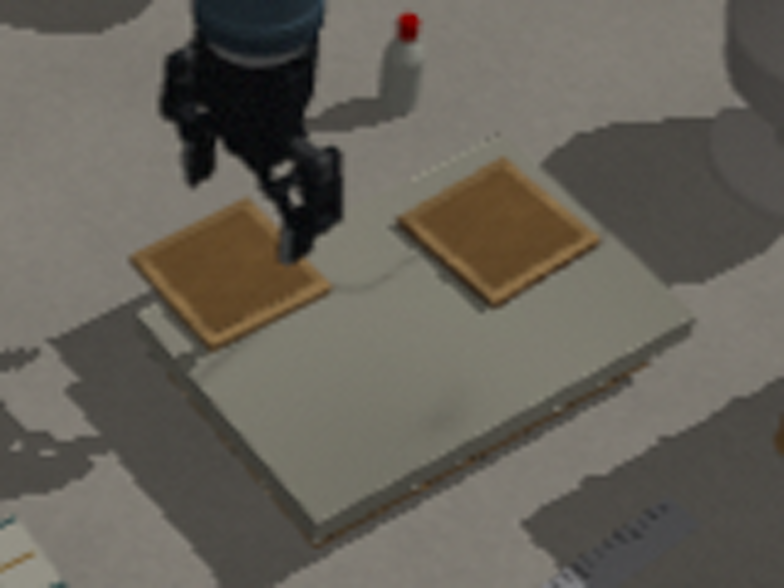

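The panel overhangs the slab's near edge. Its corners in the crop are (132,260), (250,200), (330,290) and (213,345).

Run:
```python
from h import *
L=[(132,260),(250,200),(330,290),(213,345)]
p=toz('scene',[(250+a/4.9,110+b/4.9) for a,b in L],.068)[:,:2]*1000
print(p.round(),p.mean(0))
```

```text
[[425. 160.]
 [430. 261.]
 [529. 251.]
 [518. 157.]] [475.43695845 207.15784386]
```

```bash
python3 -m creep '[{"jaw":-1,"translation":[2,3,-30],"roll":-6},{"jaw":-1,"translation":[2,3,-58],"roll":-6},{"jaw":-1,"translation":[2,3,-62],"roll":-6},{"jaw":-1,"translation":[2,3,-65],"roll":-6},{"jaw":-1,"translation":[2,3,-68],"roll":-6},{"jaw":-1,"translation":[2,3,-71],"roll":-6},{"jaw":-1,"translation":[2,3,-71],"roll":-6}]'
python3 - <<'E'
from meas import *
print(get_obs()['contact_force'],get_obs()['position'])
snap('scene','s3'); i=cv2.imread('pics/s3.png')[110:230,250:410]; cv2.imwrite('pics/s3c.png',cv2.resize(i,None,fx=4.9,fy=4.9,interpolation=cv2.INTER_CUBIC))
E
```

```text
time: 7.22
position: [0.4873, 0.2066, 0.0505]
ee_rot: [0.0, 0.727, 0.687, 0.0]
contact_force: [-0.7, 0.1, 0.9]
gripper_width: 0.0854
finger_force: 0.1
[-0.17621914 -0.2380857   0.27557617] [0.48741231 0.20658351 0.0505965 ]
```

View pics/s3c.png

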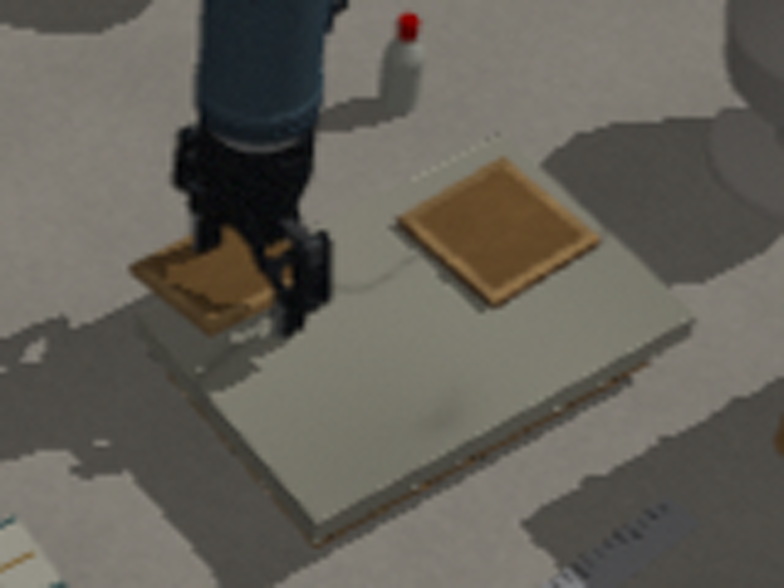

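The panel is tipped up and finger B stands behind its raised inner edge at crop (290,310). Closing now brings it upright.

```bash
python3 -m creep '[{"jaw":-0.87,"translation":[-3,0,2],"roll":0},{"jaw":-0.75,"translation":[-5,0,4],"roll":0},{"jaw":-0.62,"translation":[-8,0,6],"roll":0},{"jaw":-0.5,"translation":[-10,1,8],"roll":0},{"jaw":-0.37,"translation":[-13,1,10],"roll":0},{"jaw":-0.25,"translation":[-16,1,11],"roll":0},{"jaw":-0.12,"translation":[-18,1,12],"roll":0},{"jaw":0,"translation":[-21,1,13],"roll":0}]'
python3 - <<'E'
from meas import *
snap('scene','s4'); i=cv2.imread('pics/s4.png')[110:230,250:410]; cv2.imwrite('pics/s4c.png',cv2.resize(i,None,fx=4.9,fy=4.9,interpolation=cv2.INTER_CUBIC))
E
```

```text
time: 8.32
position: [0.4661, 0.2075, 0.0634]
ee_rot: [0.0, 0.727, 0.687, 0.0]
contact_force: [-0.5, 0.9, 0.5]
gripper_width: 0.0427
finger_force: 0.0
```

View pics/s4c.png

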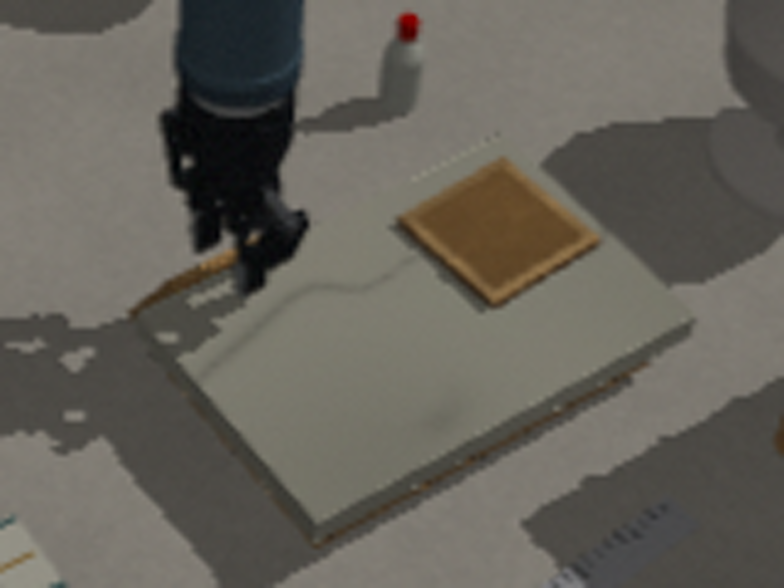

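Run:
```python
from meas import *
for a,b in [(132,312),(255,237),(132,300)]:
    for z in (.06,.07,.08,.09): print((a,b),z,(toz('scene',[(250+a/4.9,110+b/4.9)],z)[0,:2]*1000).round())
i=snap('top','t4'); i=cv2.imread('pics/t4.png')[190:280,140:290]; cv2.imwrite('pics/t4c.png',cv2.resize(i,None,fx=5,fy=5,interpolation=cv2.INTER_CUBIC))
```

```text
(132, 312) 0.06 [457. 136.]
(132, 312) 0.07 [464. 130.]
(132, 312) 0.08 [470. 125.]
(132, 312) 0.09 [477. 120.]
(255, 237) 0.06 [454. 246.]
(255, 237) 0.07 [461. 240.]
(255, 237) 0.08 [468. 234.]
(255, 237) 0.09 [475. 227.]
(132, 300) 0.06 [448. 142.]
(132, 300) 0.07 [455. 137.]
(132, 300) 0.08 [462. 132.]
(132, 300) 0.09 [469. 126.]
```

View pics/t4c.png

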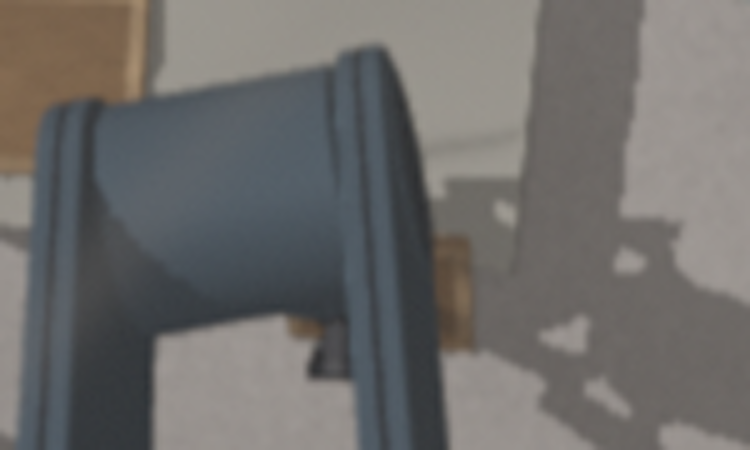

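Run:
```python
from h import *
for z in (.06,.07,.08,.09,.1): print('top',z,(toz('top',[(140+470/5,190+238/5)],z)[0]*1000).round())
for z in (0,.01,.02,.03): print('foot',z,(toz('top',[(140+470/5,190+350/5)],z)[0]*1000).round())
```

```text
top 0.06 [472. 157.  60.]
top 0.07 [471. 156.  70.]
top 0.08 [471. 156.  80.]
top 0.09 [470. 155.  90.]
top 0.1 [470. 154. 100.]
foot 0 [414. 161.   0.]
foot 0.01 [414. 160.  10.]
foot 0.02 [414. 159.  20.]
foot 0.03 [414. 158.  30.]
```

The top crop shows the panel's right side spanning rows 238 to 350. That puts its foot on the bench at x≈414 and its top edge at x≈471, z≈82, so it leans on the slab at about 55°.

```bash
python3 -m creep '[{"jaw":0,"translation":[-8,1,1],"roll":0},{"jaw":0,"translation":[-16,1,2],"roll":0},{"jaw":0,"translation":[-24,2,3],"roll":0},{"jaw":0,"translation":[-32,2,4],"roll":0},{"jaw":0.1,"translation":[-38,3,5],"roll":0},{"jaw":0.2,"translation":[-43,3,6],"roll":0},{"jaw":0.3,"translation":[-46,3,6],"roll":0},{"jaw":0.4,"translation":[-49,3,6],"roll":0},{"jaw":0.6,"translation":[-49,3,6],"roll":0},{"jaw":0.8,"translation":[-49,3,6],"roll":0},{"jaw":1,"translation":[-49,3,6],"roll":0},{"jaw":1,"translation":[-49,3,6],"roll":0}]'
python3 -m creep '[{"jaw":1,"translation":[0,0,0],"roll":0},{"jaw":1,"translation":[0,0,0],"roll":0}]'
python3 - <<'E'
from meas import *
snap('scene','s5'); i=cv2.imread('pics/s5.png')[110:230,250:410]; cv2.imwrite('pics/s5c.png',cv2.resize(i,None,fx=4.9,fy=4.9,interpolation=cv2.INTER_CUBIC))
E
```

```text
time: 10.02
position: [0.4175, 0.2105, 0.0694]
ee_rot: [0.0, 0.727, 0.687, 0.0]
contact_force: [-0.1, 0.2, 0.4]
gripper_width: 0.0073
finger_force: 58.5
time: 10.28
position: [0.4174, 0.2105, 0.0694]
ee_rot: [0.0, 0.727, 0.687, 0.0]
contact_force: [0.5, 0.0, 1.5]
gripper_width: 0.0071
finger_force: 58.5
```

View pics/s5c.png

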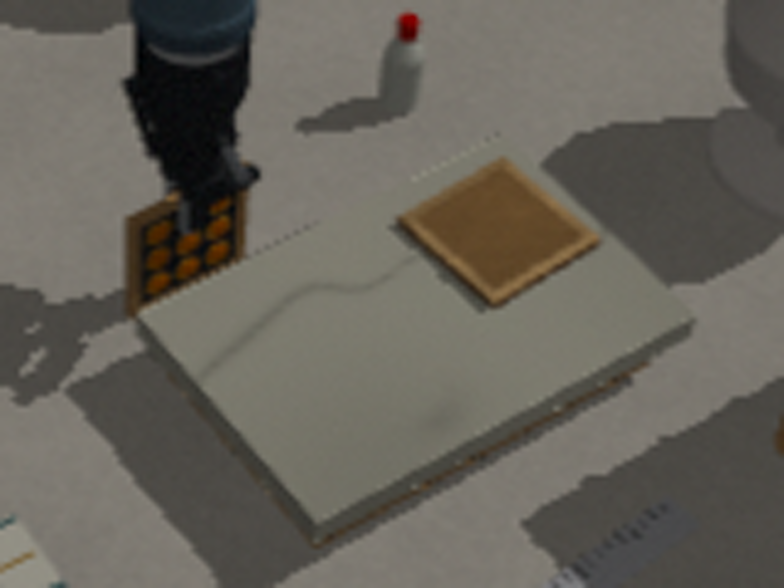

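The panel is held upright with its amber stones facing +x, in crop (125-245, 195-310). I'll carry it to the stand now.

```bash
python3 -m creep '[{"jaw":1,"translation":[-2,0,40],"roll":0},{"jaw":1,"translation":[-2,0,100],"roll":0},{"jaw":1,"translation":[0,-20,140],"roll":0},{"jaw":1,"translation":[102,-526,140],"roll":4},{"jaw":1,"translation":[102,-526,140],"roll":4},{"jaw":1,"translation":[102,-526,140],"roll":4},{"jaw":1,"translation":[102,-526,140],"roll":4},{"jaw":1,"translation":[102,-526,140],"roll":4},{"jaw":1,"translation":[102,-526,140],"roll":4},{"jaw":1,"translation":[102,-526,140],"roll":4},{"jaw":1,"translation":[102,-526,140],"roll":4},{"jaw":1,"translation":[102,-526,140],"roll":4}]'
python3 -m creep '[{"jaw":1,"translation":[0,0,0],"roll":0},{"jaw":1,"translation":[0,0,0],"roll":0}]'
```

```text
time: 11.88
position: [0.5189, -0.3192, 0.2081]
ee_rot: [-0.0, 0.703, 0.711, -0.0]
contact_force: [-0.1, 0.3, -0.9]
gripper_width: 0.0072
finger_force: 58.6
time: 12.12
position: [0.5189, -0.3135, 0.209]
ee_rot: [-0.001, 0.702, 0.712, 0.0]
contact_force: [-0.4, 0.4, -0.9]
gripper_width: 0.0073
finger_force: 58.6
```

```bash
python3 -m creep '[{"jaw":1,"translation":[0,0,-40],"roll":0},{"jaw":1,"translation":[0,0,-65],"roll":0},{"jaw":1,"translation":[0,0,-76],"roll":0},{"jaw":1,"translation":[0,0,-79],"roll":0},{"jaw":1,"translation":[0,0,-81],"roll":0},{"jaw":1,"translation":[0,0,-82],"roll":0},{"jaw":1,"translation":[0,0,-82],"roll":0}]'; python3 -m creep '[{"jaw":1,"translation":[0,0,-1],"roll":0},{"jaw":1,"translation":[0,0,-1],"roll":0}]';python3 -m creep '[{"jaw":1,"translation":[0,0,-1],"roll":0},{"jaw":1,"translation":[0,0,-1],"roll":0}]'
```

```text
time: 13.0
position: [0.5194, -0.3157, 0.1279]
ee_rot: [0.001, 0.702, 0.712, 0.0]
contact_force: [0.4, -0.5, -0.9]
gripper_width: 0.0074
finger_force: 58.7
time: 13.25
position: [0.5192, -0.3155, 0.1263]
ee_rot: [0.0, 0.702, 0.712, 0.0]
contact_force: [0.4, -0.5, -1.3]
gripper_width: 0.0071
finger_force: 58.7
time: 13.5
position: [0.5191, -0.3154, 0.1251]
ee_rot: [-0.0, 0.702, 0.712, -0.0]
contact_force: [0.5, 0.5, -1.7]
gripper_width: 0.0071
finger_force: 58.7
```

```bash
for i in 1; do python3 -m creep '[{"jaw":1,"translation":[0,0,-1],"roll":0},{"jaw":1,"translation":[0,0,-1],"roll":0}]';python3 -m creep '[{"jaw":1,"translation":[0,0,-1],"roll":0},{"jaw":1,"translation":[0,0,-1],"roll":0}]'; done
python3 - <<'E'
from meas import *
snap('scene','s6'); i=cv2.imread('pics/s6.png')[190:330,110:270]; cv2.imwrite('pics/s6c.png',cv2.resize(i,None,fx=4.2,fy=4.2,interpolation=cv2.INTER_CUBIC))
E
```

```text
time: 13.75
position: [0.5192, -0.3154, 0.1242]
ee_rot: [-0.0, 0.702, 0.712, -0.0]
contact_force: [0.2, -0.1, -0.4]
gripper_width: 0.0069
finger_force: 58.7
time: 14.0
position: [0.5194, -0.3155, 0.1237]
ee_rot: [0.0, 0.702, 0.712, 0.0]
contact_force: [-0.6, -0.2, 3.1]
gripper_width: 0.0067
finger_force: 59.2
```

View pics/s6c.png

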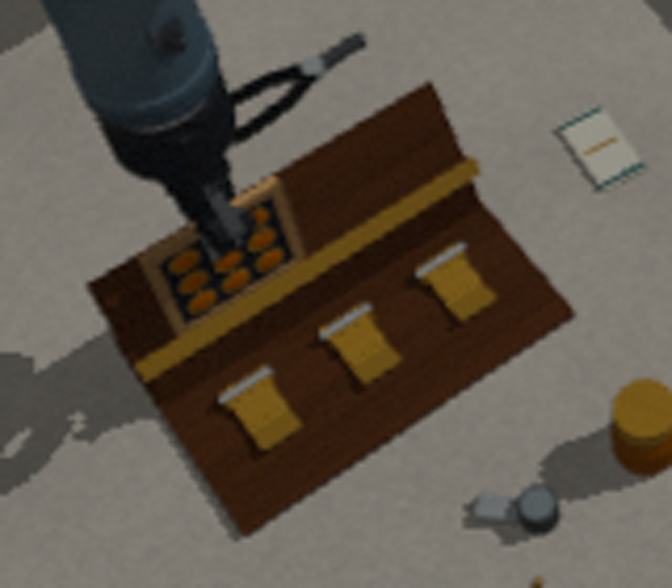

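The foot is seated behind the lip, under about 3 N. Next I'll ease it back onto the board with the rear finger.

```bash
python3 -m creep '[{"jaw":0.7,"translation":[0,0,0],"roll":0},{"jaw":0.55,"translation":[0,0,0],"roll":0},{"jaw":0.55,"translation":[-4,0,0],"roll":0},{"jaw":0.55,"translation":[-7,0,0],"roll":0},{"jaw":0.55,"translation":[-10,0,0],"roll":0},{"jaw":0.55,"translation":[-13,0,0],"roll":0},{"jaw":0.55,"translation":[-16,0,0],"roll":0},{"jaw":0.55,"translation":[-19,0,0],"roll":0},{"jaw":0.55,"translation":[-22,0,0],"roll":0},{"jaw":0.55,"translation":[-25,0,0],"roll":0},{"jaw":0.55,"translation":[-28,0,0],"roll":0},{"jaw":0.55,"translation":[-31,0,0],"roll":0}]'
python3 -m creep '[{"jaw":0.5,"translation":[-2,0,0],"roll":0},{"jaw":0.4,"translation":[-4,0,0],"roll":0},{"jaw":0.2,"translation":[-6,0,0],"roll":0},{"jaw":0,"translation":[-6,0,0],"roll":0},{"jaw":-0.3,"translation":[-6,0,0],"roll":0},{"jaw":-0.3,"translation":[-6,0,0],"roll":0},{"jaw":-0.3,"translation":[-6,0,30],"roll":0},{"jaw":-0.3,"translation":[-6,0,80],"roll":0},{"jaw":-0.3,"translation":[-6,0,80],"roll":0}]'
python3 - <<'E'
from meas import *
snap('scene','s7'); i=cv2.imread('pics/s7.png')[190:330,110:270]; cv2.imwrite('pics/s7c.png',cv2.resize(i,None,fx=4.2,fy=4.2,interpolation=cv2.INTER_CUBIC))
E
```

```text
time: 15.6
position: [0.488, -0.3155, 0.1233]
ee_rot: [-0.0, 0.702, 0.712, 0.0]
contact_force: [-0.8, -0.8, -0.6]
gripper_width: 0.019
finger_force: 0.1
time: 16.73
position: [0.4843, -0.3173, 0.2079]
ee_rot: [0.004, 0.702, 0.712, 0.0]
contact_force: [0.1, -0.7, 0.5]
gripper_width: 0.0557
finger_force: 0.0
```

View pics/s7c.png

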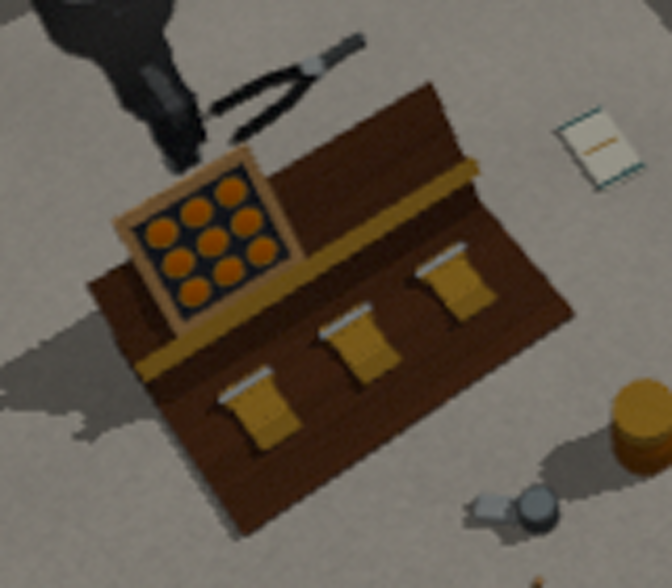

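Panel 2 leans squarely on the left half of the stand, stones to the front, with its lower edge from (180,330) to (303,258). Next is panel 1.

```bash
python3 - <<'E'
from h import *
p=toz('scene',[(250+a/4.9,110+b/4.9) for a,b in [(400,218),(505,160),(600,238),(493,305)]],.068)[:,:2]*1000
print(p.round(),p.mean(0))
print(toz('scene',[(110+a/4.2,190+b/4.2) for a,b in [(180,330),(303,258),(147,370),(476,170)]],.065).round(3))
E
python3 -m creep '[{"jaw":0,"translation":[0,60,20],"roll":-11},{"jaw":0,"translation":[142,692,20],"roll":-95},{"jaw":0,"translation":[142,692,20],"roll":-95},{"jaw":0,"translation":[142,692,20],"roll":-95},{"jaw":0,"translation":[142,692,20],"roll":-95},{"jaw":0,"translation":[142,692,20],"roll":-95},{"jaw":0,"translation":[142,692,20],"roll":-95},{"jaw":0,"translation":[142,692,20],"roll":-95},{"jaw":0,"translation":[142,692,20],"roll":-95},{"jaw":0,"translation":[142,692,20],"roll":-95},{"jaw":0,"translation":[142,692,20],"roll":-95},{"jaw":0,"translation":[142,692,20],"roll":-95}]'
```

```text
[[508. 333.]
 [511. 431.]
 [607. 431.]
 [606. 329.]] [557.87551842 381.01676194]
[[ 0.527 -0.361  0.065]
 [ 0.528 -0.267  0.065]
 [ 0.54  -0.392  0.065]
 [ 0.54  -0.132  0.065]]
time: 18.32
position: [0.623, 0.3749, 0.221]
ee_rot: [0.001, 0.999, -0.037, -0.001]
contact_force: [0.5, -0.5, 0.1]
gripper_width: 0.043
finger_force: 0.0
```

```bash
python3 -m creep '[{"jaw":0,"translation":[6,1,-50],"roll":0},{"jaw":0,"translation":[6,1,-100],"roll":0},{"jaw":0,"translation":[6,1,-140],"roll":0},{"jaw":0,"translation":[6,1,-160],"roll":0},{"jaw":0,"translation":[6,1,-167],"roll":0},{"jaw":0,"translation":[6,1,-167],"roll":0},{"jaw":0,"translation":[6,1,-167],"roll":0}]'
```

```text
time: 19.2
position: [0.6289, 0.374, 0.0582]
ee_rot: [0.0, 0.999, -0.037, -0.0]
contact_force: [-4.7, -2.1, 8.0]
gripper_width: 0.0428
finger_force: 4.2
```

```bash
python3 -m creep '[{"jaw":0,"translation":[0,0,5],"roll":0},{"jaw":0,"translation":[-8,1,5],"roll":0},{"jaw":0,"translation":[-17,1,5],"roll":0},{"jaw":0,"translation":[-27,2,5],"roll":0},{"jaw":0,"translation":[-36,2,5],"roll":0},{"jaw":0,"translation":[-45,3,5],"roll":0},{"jaw":0,"translation":[-54,4,5],"roll":0},{"jaw":0,"translation":[-63,4,5],"roll":0},{"jaw":0,"translation":[-72,5,5],"roll":0},{"jaw":0,"translation":[-80,6,5],"roll":0},{"jaw":0,"translation":[-84,6,5],"roll":0},{"jaw":0,"translation":[-84,6,5],"roll":0}]'
python3 -m creep '[{"jaw":0,"translation":[0,0,0],"roll":0}]'
```

```text
time: 20.7
position: [0.5452, 0.3803, 0.0614]
ee_rot: [-0.0, 0.999, -0.037, -0.0]
contact_force: [-0.3, -0.4, 0.0]
gripper_width: 0.0427
finger_force: 0.0
time: 20.82
position: [0.5457, 0.3802, 0.0613]
ee_rot: [-0.0, 0.999, -0.037, 0.0]
contact_force: [-0.3, -0.4, -0.4]
gripper_width: 0.0426
finger_force: 0.0
```

```bash
python3 -m creep '[{"jaw":0,"translation":[-2,0,0],"roll":0},{"jaw":0,"translation":[-2,0,0],"roll":0},{"jaw":0,"translation":[9,0,0],"roll":0},{"jaw":-1,"translation":[9,0,50],"roll":0},{"jaw":-1,"translation":[-20,4,60],"roll":90},{"jaw":-1,"translation":[-45,5,60],"roll":90},{"jaw":-1,"translation":[-45,5,60],"roll":90},{"jaw":-1,"translation":[-45,5,60],"roll":90},{"jaw":-1,"translation":[-45,5,60],"roll":90},{"jaw":-1,"translation":[-45,5,60],"roll":90},{"jaw":-1,"translation":[-45,5,60],"roll":90},{"jaw":-1,"translation":[-45,5,60],"roll":90}]'
python3 -m creep '[{"jaw":-1,"translation":[0,0,0],"roll":8},{"jaw":-1,"translation":[0,0,0],"roll":8}]'
python3 - <<'E'
from meas import *
im=snap('scene','s8'); h=cv2.cvtColor(im,cv2.COLOR_RGB2HSV).astype(int)
m=(h[...,1]>70)&(h[...,0]<25)&(h[...,2]>60); m[:, :290]=0; m[:,400:]=0; m[:110]=0; m[230:]=0
for c in blobs(m,200,4000):
    P=toz('scene',c[:,0,:],.068)[:,:2].astype(np.float32)*1000
    print(cv2.boxPoints(cv2.minAreaRect(P)).round(), P.min(0),P.max(0))
E
```

```text
time: 22.32
position: [0.5014, 0.3852, 0.1214]
ee_rot: [0.0, 0.754, 0.657, 0.0]
contact_force: [0.3, 0.6, 0.4]
gripper_width: 0.0853
finger_force: 0.0
time: 22.58
position: [0.5012, 0.3852, 0.1213]
ee_rot: [0.0, 0.709, 0.705, 0.0]
contact_force: [0.6, 0.2, 0.3]
gripper_width: 0.0856
finger_force: 0.0
[[431. 341.]
 [535. 334.]
 [542. 436.]
 [439. 443.]] [432.68323 334.51465] [540.4888  442.92984]
```

```bash
python3 -m creep '[{"jaw":-1,"translation":[2,3,-30],"roll":-3.5},{"jaw":-1,"translation":[2,3,-58],"roll":-3.5},{"jaw":-1,"translation":[2,3,-62],"roll":-3.5},{"jaw":-1,"translation":[2,3,-65],"roll":-3.5},{"jaw":-1,"translation":[2,3,-68],"roll":-3.5},{"jaw":-1,"translation":[2,3,-71],"roll":-3.5},{"jaw":-1,"translation":[2,3,-71],"roll":-3.5}]'
python3 - <<'E'
from meas import *
im=snap('scene','s9'); h=cv2.cvtColor(im,cv2.COLOR_RGB2HSV).astype(int)
snap('top','t9')
i=cv2.imread('pics/s9.png')[110:230,250:410]; cv2.imwrite('pics/s9c.png',cv2.resize(i,None,fx=4.9,fy=4.9,interpolation=cv2.INTER_CUBIC))
m=(h[...,1]>70)&(h[...,0]<25)&(h[...,2]>50); m[:, :290]=0; m[:,400:]=0; m[:110]=0; m[230:]=0
for c in blobs(m,80,4000): print(cv2.boundingRect(c),cv2.contourArea(c))
E
```

```text
time: 23.55
position: [0.5026, 0.3883, 0.0506]
ee_rot: [0.0, 0.73, 0.684, 0.0]
contact_force: [0.5, 0.3, 0.3]
gripper_width: 0.0853
finger_force: 0.2
(320, 133, 35, 23) 347.0
```

View pics/s9c.png

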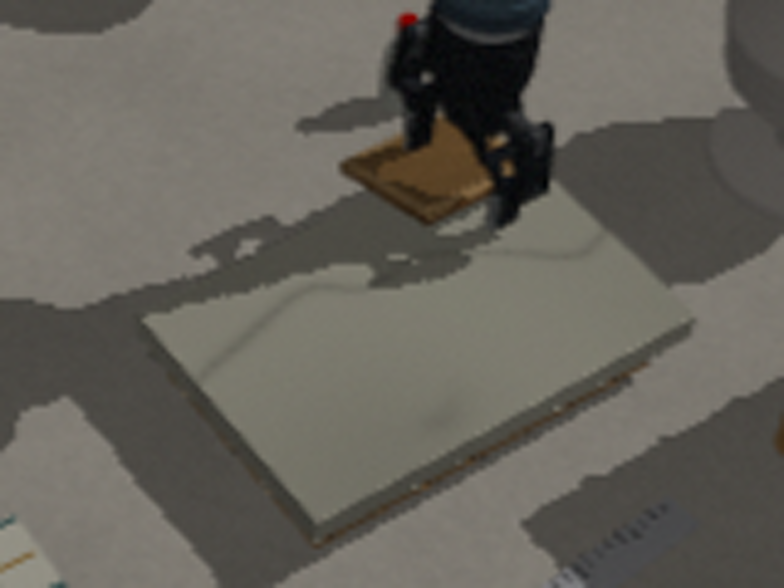

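This is the same state as with panel 2: the panel is tipped and finger B is behind it at (505,215). I'll repeat the closing sequence.

```bash
python3 -m creep '[{"jaw":-0.87,"translation":[-3,0,2],"roll":0},{"jaw":-0.75,"translation":[-5,0,4],"roll":0},{"jaw":-0.62,"translation":[-8,0,6],"roll":0},{"jaw":-0.5,"translation":[-10,1,8],"roll":0},{"jaw":-0.37,"translation":[-13,1,10],"roll":0},{"jaw":-0.25,"translation":[-16,1,11],"roll":0},{"jaw":-0.12,"translation":[-18,1,12],"roll":0},{"jaw":0,"translation":[-21,1,13],"roll":0}]'
python3 -m creep '[{"jaw":0,"translation":[-8,1,1],"roll":0},{"jaw":0,"translation":[-16,1,2],"roll":0},{"jaw":0,"translation":[-24,2,3],"roll":0},{"jaw":0,"translation":[-32,2,4],"roll":0},{"jaw":0.1,"translation":[-38,3,5],"roll":0},{"jaw":0.2,"translation":[-43,3,6],"roll":0},{"jaw":0.3,"translation":[-46,3,6],"roll":0},{"jaw":0.4,"translation":[-49,3,6],"roll":0},{"jaw":0.6,"translation":[-49,3,6],"roll":0},{"jaw":0.8,"translation":[-49,3,6],"roll":0},{"jaw":1,"translation":[-49,3,6],"roll":0},{"jaw":1,"translation":[-49,3,6],"roll":0}]'
python3 -m creep '[{"jaw":1,"translation":[-3,0,30],"roll":0},{"jaw":1,"translation":[-3,0,80],"roll":0},{"jaw":1,"translation":[-3,0,80],"roll":0}]'
python3 - <<'E'
from meas import *
im=snap('scene','s10'); print(get_obs()['contact_force'])
E
```

```text
time: 24.7
position: [0.4813, 0.3892, 0.0634]
ee_rot: [0.0, 0.73, 0.684, -0.0]
contact_force: [-0.0, -0.4, -0.5]
gripper_width: 0.0427
finger_force: 0.0
time: 26.2
position: [0.4328, 0.3923, 0.0695]
ee_rot: [0.0, 0.73, 0.683, 0.0]
contact_force: [-0.3, 0.3, 1.3]
gripper_width: 0.0069
finger_force: 58.8
time: 26.58
position: [0.4319, 0.3937, 0.1534]
ee_rot: [0.001, 0.73, 0.684, 0.004]
contact_force: [0.2, 0.2, -1.3]
gripper_width: 0.007
finger_force: 58.6
[ 0.10779979 -0.30371072 -0.87396212]
```

```bash
python3 -m creep '[{"jaw":1,"translation":[0,0,50],"roll":0},{"jaw":1,"translation":[87,-597,58],"roll":4.6},{"jaw":1,"translation":[87,-597,58],"roll":4.6},{"jaw":1,"translation":[87,-597,58],"roll":4.6},{"jaw":1,"translation":[87,-597,58],"roll":4.6},{"jaw":1,"translation":[87,-597,58],"roll":4.6},{"jaw":1,"translation":[87,-597,58],"roll":4.6},{"jaw":1,"translation":[87,-597,58],"roll":4.6},{"jaw":1,"translation":[87,-597,58],"roll":4.6},{"jaw":1,"translation":[87,-597,58],"roll":4.6},{"jaw":1,"translation":[87,-597,58],"roll":4.6},{"jaw":1,"translation":[87,-597,58],"roll":4.6}]'
python3 -m creep '[{"jaw":1,"translation":[0,0,0],"roll":0},{"jaw":1,"translation":[0,0,0],"roll":0},{"jaw":1,"translation":[0,0,0],"roll":0}]'
```

```text
time: 28.18
position: [0.5157, -0.2075, 0.2048]
ee_rot: [-0.002, 0.703, 0.711, -0.001]
contact_force: [-0.5, 2.1, -0.5]
gripper_width: 0.0072
finger_force: 58.7
time: 28.55
position: [0.5165, -0.2035, 0.2073]
ee_rot: [-0.0, 0.701, 0.713, 0.0]
contact_force: [0.6, 0.8, -1.2]
gripper_width: 0.007
finger_force: 58.7
```

```bash
python3 -m creep '[{"jaw":1,"translation":[1,-1,-40],"roll":0},{"jaw":1,"translation":[1,-1,-65],"roll":0},{"jaw":1,"translation":[1,-1,-74],"roll":0},{"jaw":1,"translation":[1,-1,-77],"roll":0},{"jaw":1,"translation":[1,-1,-79],"roll":0},{"jaw":1,"translation":[1,-1,-80],"roll":0},{"jaw":1,"translation":[1,-1,-81],"roll":0},{"jaw":1,"translation":[1,-1,-81],"roll":0}]'; for i in 1; do python3 -m creep '[{"jaw":1,"translation":[0,0,-1],"roll":0},{"jaw":1,"translation":[0,0,-1],"roll":0}]';python3 -m creep '[{"jaw":1,"translation":[0,0,-1],"roll":0},{"jaw":1,"translation":[0,0,-1],"roll":0}]'; done
```

```text
time: 29.55
position: [0.5176, -0.2059, 0.1265]
ee_rot: [0.0, 0.702, 0.712, 0.0]
contact_force: [0.5, 0.5, -0.6]
gripper_width: 0.0072
finger_force: 58.7
time: 29.8
position: [0.5174, -0.2058, 0.1253]
ee_rot: [-0.0, 0.702, 0.712, -0.0]
contact_force: [-0.3, 0.0, -1.7]
gripper_width: 0.0073
finger_force: 58.7
time: 30.05
position: [0.5174, -0.2058, 0.1242]
ee_rot: [-0.0, 0.702, 0.712, -0.0]
contact_force: [0.5, 0.3, -0.4]
gripper_width: 0.0074
finger_force: 58.7
```

Another 1 mm should make contact. After that comes the same lean-back and release.

```bash
python3 -m creep '[{"jaw":1,"translation":[0,0,-1],"roll":0},{"jaw":1,"translation":[0,0,-1],"roll":0}]'
python3 -m creep '[{"jaw":0.7,"translation":[0,0,0],"roll":0},{"jaw":0.55,"translation":[0,0,0],"roll":0},{"jaw":0.55,"translation":[-4,0,0],"roll":0},{"jaw":0.55,"translation":[-7,0,0],"roll":0},{"jaw":0.55,"translation":[-10,0,0],"roll":0},{"jaw":0.55,"translation":[-13,0,0],"roll":0},{"jaw":0.55,"translation":[-16,0,0],"roll":0},{"jaw":0.55,"translation":[-19,0,0],"roll":0},{"jaw":0.55,"translation":[-22,0,0],"roll":0},{"jaw":0.55,"translation":[-25,0,0],"roll":0},{"jaw":0.55,"translation":[-28,0,0],"roll":0},{"jaw":0.55,"translation":[-31,0,0],"roll":0}]'
python3 -m creep '[{"jaw":0.5,"translation":[-2,0,0],"roll":0},{"jaw":0.4,"translation":[-4,0,0],"roll":0},{"jaw":0.2,"translation":[-6,0,0],"roll":0},{"jaw":0,"translation":[-6,0,0],"roll":0},{"jaw":-0.3,"translation":[-6,0,0],"roll":0},{"jaw":-0.3,"translation":[-6,0,0],"roll":0},{"jaw":-0.3,"translation":[-6,0,30],"roll":0},{"jaw":-0.3,"translation":[-6,0,80],"roll":0},{"jaw":-0.3,"translation":[-6,0,80],"roll":0}]'
cat > tk.py <<'E'
from meas import *
bg=np.array
m=(S<60)&(V>138); m=(V-cv2.GaussianBlur(hsv[...,2],(0,0),12).astype(int))>6
# ticket: bright white/gold between slab and stand; bounded by teal bars
t=(H>65)&(H<105)&(S>45)&(V>50)
roi=np.zeros_like(t); roi[120:300,250:345]=1
for c in blobs(t&roi,4,200): print('teal',c[:,0].mean(0).round(1),cv2.contourArea(c),(toz('top',c[:,0].mean(0),.005)[0,:2]*1000).round(1))
E
python3 tk.py
python3 - <<'E'
from meas import *
snap('scene','s11'); a=cv2.imread('pics/s11.png')[180:330,110:300]; b=cv2.cvtColor(im[130:250,250:450],cv2.COLOR_RGB2BGR)
a=cv2.resize(a,None,fx=2.1,fy=2.1,interpolation=cv2.INTER_CUBIC);b=cv2.resize(b,None,fx=1.99,fy=1.99,interpolation=cv2.INTER_CUBIC)
w=np.zeros((600,400,3),np.uint8); w[:a.shape[0],:a.shape[1]]=a; w[330:330+b.shape[0],:b.shape[1]]=b
cv2.imwrite('pics/v11.png',w)
E
```

```text
time: 30.3
position: [0.5176, -0.2058, 0.1235]
ee_rot: [0.0, 0.702, 0.712, 0.0]
contact_force: [-0.5, 1.2, 1.2]
gripper_width: 0.0068
finger_force: 59.1
time: 31.8
position: [0.4863, -0.2058, 0.1233]
ee_rot: [-0.0, 0.702, 0.712, -0.0]
contact_force: [-0.6, 0.2, 0.6]
gripper_width: 0.0193
finger_force: 0.1
time: 32.92
position: [0.4828, -0.2073, 0.2075]
ee_rot: [0.004, 0.702, 0.712, 0.001]
contact_force: [0.9, 0.6, -0.1]
gripper_width: 0.0556
finger_force: 0.0
```

View pics/v11.png

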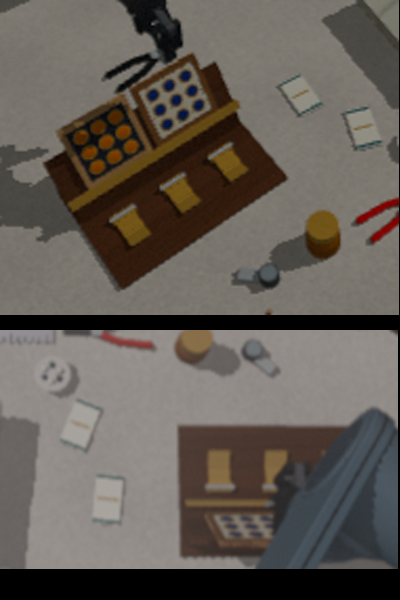

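Both panels stand side by side, stones to the front: amber at (105,140) and blue at (173,97) in the composite. There are two tickets, at (300,95) and (363,128), and they're next to be measured.

```bash
cat > tk.py <<'E'
from meas import *
def tickets():
    out=[]
    b=cv2.resize(im,None,fx=4,fy=4,interpolation=cv2.INTER_CUBIC)
    h=cv2.cvtColor(b,cv2.COLOR_RGB2HSV).astype(int)
    for th in (165,172,180):
        m=h[...,2]>th; roi=np.zeros_like(m); roi[480:1200,1080:1380]=1
        for c in blobs(m&roi,2500,16000):
            P=toz('top',(c[:,0,:]+.5)/4-.5,.005)[:,:2].astype(np.float32)*1000
            (x,y),(w,g),a=cv2.minAreaRect(P)
            if w<g: w,g,a=g,w,a+90
            out.append((th,round(x),round(y),round(w),round(g),round((a+90)%180-90,1)))
    return out
if __name__=='__main__':
    for t in tickets(): print(t)
E
python3 tk.py
python3 - <<'E'
from meas import *
print(im[206:224,304].tolist()); print(im[214,292:316].tolist())
E
```

```text
[[166, 162, 156], [167, 162, 157], [167, 163, 158], [166, 162, 157], [167, 163, 157], [167, 163, 157], [167, 164, 158], [165, 159, 152], [155, 144, 129], [156, 145, 129], [164, 159, 150], [167, 163, 157], [167, 163, 158], [167, 163, 158], [168, 163, 158], [168, 163, 158], [168, 163, 158], [168, 164, 159]]
[[145, 139, 135], [145, 140, 136], [145, 139, 135], [145, 139, 136], [147, 142, 138], [158, 154, 148], [162, 156, 147], [157, 146, 130], [155, 143, 125], [155, 143, 126], [154, 141, 125], [155, 143, 129], [155, 144, 129], [157, 147, 132], [158, 147, 133], [156, 146, 131], [158, 149, 135], [163, 156, 146], [159, 154, 147], [134, 129, 124], [136, 130, 127], [145, 139, 136], [145, 139, 135], [144, 139, 135]]
```

```bash
sed -i 's/(165,172,180)/(152,156)/' tk.py; python3 tk.py
```

```text
(152, 541, -28, 55, 38, -5.2)
(152, 646, 12, 55, 39, -21.0)
(156, 541, -28, 54, 37, -5.6)
(156, 646, 11, 54, 37, -20.8)
```

```bash
python3 -m creep '[{"jaw":-0.4,"translation":[81,176,0],"roll":-96},{"jaw":-0.4,"translation":[81,176,0],"roll":-96},{"jaw":-0.4,"translation":[81,176,0],"roll":-96},{"jaw":-0.4,"translation":[81,176,-30],"roll":-96},{"jaw":-0.4,"translation":[81,176,-60],"roll":-96},{"jaw":-0.4,"translation":[81,176,-90],"roll":-96},{"jaw":-0.4,"translation":[81,176,-120],"roll":-96},{"jaw":-0.4,"translation":[81,176,-150],"roll":-96},{"jaw":-0.4,"translation":[81,176,-170],"roll":-96},{"jaw":-0.4,"translation":[81,176,-180],"roll":-96},{"jaw":-0.4,"translation":[81,176,-180],"roll":-96},{"jaw":-0.4,"translation":[81,176,-180],"roll":-96}]'; python3 tk.py
```

```text
time: 34.72
position: [0.5615, -0.0298, 0.0233]
ee_rot: [-0.0, 0.999, -0.045, -0.0]
contact_force: [-0.8, 0.0, -0.5]
gripper_width: 0.0596
finger_force: 0.0
(152, 526, -15, 63, 49, 81.7)
(156, 554, 51, 157, 33, -1.1)
```

```bash
python3 -m creep '[{"jaw":-0.4,"translation":[2,-1,-15],"roll":0},{"jaw":-0.4,"translation":[2,-1,-20],"roll":0},{"jaw":-0.4,"translation":[2,-1,-20],"roll":0}]'
```

```text
time: 35.15
position: [0.5629, -0.0307, 0.0025]
ee_rot: [-0.0, 0.999, -0.045, -0.001]
contact_force: [-0.3, 0.3, 0.2]
gripper_width: 0.0598
finger_force: 0.0
```

```bash
python3 -m creep '[{"jaw":-0.1,"translation":[0,0,-2],"roll":0},{"jaw":0.2,"translation":[0,0,-2],"roll":0},{"jaw":1,"translation":[0,0,-2],"roll":0},{"jaw":1,"translation":[0,0,-2],"roll":0},{"jaw":1,"translation":[0,0,-2],"roll":0}]'
```

```text
time: 35.78
position: [0.5637, -0.0308, 0.0017]
ee_rot: [0.0, 0.999, -0.045, 0.0]
contact_force: [-2.3, -0.4, 6.1]
gripper_width: 0.0345
finger_force: 59.9
```

```bash
python3 -m creep '[{"jaw":1,"translation":[0,0,10],"roll":0},{"jaw":1,"translation":[0,0,60],"roll":0},{"jaw":1,"translation":[60,-30,80],"roll":6},{"jaw":1,"translation":[120,-312,80],"roll":6},{"jaw":1,"translation":[120,-312,80],"roll":6},{"jaw":1,"translation":[120,-312,80],"roll":6},{"jaw":1,"translation":[120,-312,80],"roll":6},{"jaw":1,"translation":[120,-312,80],"roll":6},{"jaw":1,"translation":[120,-312,80],"roll":6},{"jaw":1,"translation":[120,-312,80],"roll":6},{"jaw":1,"translation":[120,-312,80],"roll":6}]'
python3 - <<'E'
from h import *
im=snap('scene','s12');t=snap('top','t12')
a=cv2.imread('pics/s12.png')[190:350,110:310];b=cv2.imread('pics/t12.png')[120:260,270:470]
a=cv2.resize(a,None,fx=3,fy=3,interpolation=cv2.INTER_CUBIC)
c=proj('scene',[.684,-.343,.085]);print(c,proj('top',[.66,-.343,.085]))
for n,i in (('scene',im),('top',t)):
    q=proj(n,[.66,-.343,.085])[0]; u,v=q.astype(int)
    g=i[v-35:v+35,u-35:u+35]; cv2.imwrite(f'pics/g_{n}.png',cv2.cvtColor(cv2.resize(g,None,fx=5,fy=5,interpolation=cv2.INTER_CUBIC),cv2.COLOR_RGB2BGR))
x=np.hstack([cv2.imread('pics/g_scene.png'),cv2.imread('pics/g_top.png')]); cv2.imwrite('pics/g12.png',x)
E
```

```text
time: 37.15
position: [0.6835, -0.3411, 0.0814]
ee_rot: [-0.0, 1.0, 0.008, -0.0]
contact_force: [-0.9, 0.1, -0.3]
gripper_width: 0.0346
finger_force: 59.9
[[185.51733957 303.35653812]] [[424.9827301  168.00764248]]
```

View pics/g12.png

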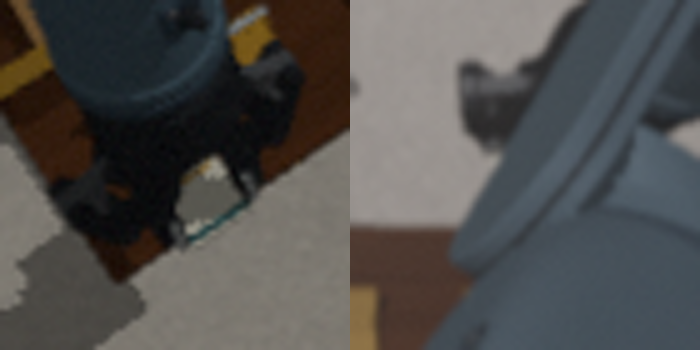

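The crop shows the ticket held level at its outer end, with the teal bar in front at (215,225). I'll lower it and push it in.

```bash
python3 -m creep '[{"jaw":1,"translation":[0,-1,-40],"roll":0},{"jaw":1,"translation":[0,-1,-62],"roll":0},{"jaw":1,"translation":[0,-1,-70.5],"roll":0},{"jaw":1,"translation":[0,-1,-70.5],"roll":0},{"jaw":1,"translation":[0,-1,-70.5],"roll":0}]'
python3 -m creep '[{"jaw":1,"translation":[-6,0,0],"roll":0},{"jaw":1,"translation":[-12,0,0],"roll":0},{"jaw":1,"translation":[-18,0,0],"roll":0},{"jaw":1,"translation":[-24,0,0],"roll":0},{"jaw":1,"translation":[-30,0,0],"roll":0},{"jaw":1,"translation":[-36,0,0],"roll":0},{"jaw":1,"translation":[-36,0,0],"roll":0}]'
python3 -m creep '[{"jaw":1,"translation":[-4,0,0],"roll":0},{"jaw":1,"translation":[-8,0,0],"roll":0},{"jaw":1,"translation":[-12,0,0],"roll":0},{"jaw":1,"translation":[-16,0,0],"roll":0},{"jaw":1,"translation":[-16,0,0],"roll":0}]'
```

```text
time: 37.88
position: [0.6844, -0.3444, 0.0123]
ee_rot: [0.001, 1.0, 0.007, 0.001]
contact_force: [0.2, -0.1, -0.2]
gripper_width: 0.0346
finger_force: 59.9
time: 38.75
position: [0.6472, -0.3439, 0.0109]
ee_rot: [0.0, 1.0, 0.007, -0.0]
contact_force: [0.8, -1.1, -0.9]
gripper_width: 0.0346
finger_force: 59.8
time: 39.38
position: [0.6306, -0.3437, 0.0106]
ee_rot: [-0.0, 1.0, 0.007, -0.001]
contact_force: [-1.4, 0.2, -1.9]
gripper_width: 0.0344
finger_force: 59.8
```

```bash
python3 -m creep '[{"jaw":1,"translation":[-2,0,0],"roll":0},{"jaw":1,"translation":[-4,0,0],"roll":0},{"jaw":1,"translation":[-4,0,0],"roll":0}]'
for k in 1; do python3 -m creep '[{"jaw":1,"translation":[-2,0,0],"roll":0},{"jaw":1,"translation":[-2,0,0],"roll":0}]'|grep -E 'pos|cont'; python3 -m creep '[{"jaw":1,"translation":[-1,0,0],"roll":0},{"jaw":1,"translation":[-1,0,0],"roll":0}]'|grep -E 'pos|cont';python3 -m creep '[{"jaw":1,"translation":[-1,0,0],"roll":0},{"jaw":1,"translation":[-1,0,0],"roll":0}]'|grep -E 'pos|cont'; done
```

```text
time: 39.75
position: [0.6273, -0.3438, 0.0108]
ee_rot: [-0.0, 1.0, 0.007, -0.0]
contact_force: [0.1, 0.9, -2.2]
gripper_width: 0.0345
finger_force: 59.8
position: [0.6253, -0.3438, 0.0108]
contact_force: [0.9, 0.4, -1.6]
position: [0.6244, -0.3438, 0.0108]
contact_force: [1.8, 0.7, -1.9]
position: [0.6242, -0.3439, 0.0112]
contact_force: [4.6, 1.1, -1.5]
```

```bash
python3 -m creep '[{"jaw":1,"translation":[-1,0,0],"roll":0},{"jaw":1,"translation":[-1,0,0],"roll":0},{"jaw":0,"translation":[-1,0,0],"roll":0},{"jaw":-0.15,"translation":[-1,0,0],"roll":0},{"jaw":-0.15,"translation":[-1,0,0],"roll":0},{"jaw":-0.15,"translation":[-1,0,20],"roll":0},{"jaw":-0.15,"translation":[-1,0,70],"roll":0},{"jaw":-0.4,"translation":[19,100,120],"roll":0},{"jaw":-0.4,"translation":[39,140,120],"roll":0},{"jaw":-0.4,"translation":[39,140,120],"roll":0},{"jaw":-0.4,"translation":[39,140,120],"roll":0}]'
python3 tk.py
python3 - <<'E'
from meas import *
s=capture('scene'); h=cv2.cvtColor(cv2.resize(s,None,fx=4,fy=4,interpolation=cv2.INTER_CUBIC),cv2.COLOR_RGB2HSV).astype(int)
snap('scene','s13')
q=proj('scene',[.615,-.343,.013])[0]*4; r=np.zeros(h.shape[:2],bool); u,v=q.astype(int); r[v-90:v+90,u-90:u+90]=1
for c in blobs((h[...,2]>115)&(h[...,1]<70)&r,100,9000):
    P=toz('scene',(c[:,0]+.5)/4-.5,.013)[:,:2].astype(np.float32)*1000; print(cv2.contourArea(c),cv2.minAreaRect(P))
E
```

```text
time: 41.88
position: [0.664, -0.2014, 0.1337]
ee_rot: [0.001, 1.0, 0.009, 0.002]
contact_force: [-0.4, -0.1, -1.5]
gripper_width: 0.0599
finger_force: 0.0
369.5 ((636.1205444335938, -410.2917175292969), (24.189176559448242, 13.746091842651367), 52.426109313964844)
4790.5 ((661.4497680664062, -347.2221984863281), (81.3725357055664, 59.53935623168945), 58.553646087646484)
```

```bash
python3 -m creep '[{"jaw":-0.4,"translation":[0,0,60],"roll":0},{"jaw":-0.4,"translation":[0,0,100],"roll":0},{"jaw":-0.4,"translation":[-360,-280,100],"roll":0},{"jaw":-0.4,"translation":[-360,-280,100],"roll":0},{"jaw":-0.4,"translation":[-360,-280,100],"roll":0},{"jaw":-0.4,"translation":[-360,-280,100],"roll":0},{"jaw":-0.4,"translation":[-360,-280,100],"roll":0},{"jaw":-0.4,"translation":[-360,-280,100],"roll":0},{"jaw":-0.4,"translation":[-360,-280,100],"roll":0},{"jaw":-0.4,"translation":[-360,-280,100],"roll":0},{"jaw":-0.4,"translation":[-360,-280,100],"roll":0}]'
sed -i 's/1080:1380/1040:1440/' tk.py
python3 tk.py
cat > ck.py <<'E'
from meas import *
# white blobs on stand's base plate: ticket in clip
for n in ('top','scene'):
    s=capture(n); b=cv2.resize(s,None,fx=4,fy=4,interpolation=cv2.INTER_CUBIC); h=cv2.cvtColor(b,cv2.COLOR_RGB2HSV).astype(int)
    r=np.zeros(h.shape[:2],np.uint8)
    cv2.fillPoly(r,[(proj(n,[[.57,-.385,.013],[.642,-.385,.013],[.642,-.14,.013],[.57,-.14,.013]])*4).astype(np.int32)],1)
    vv=h[...,2][r>0]; 
    for c in blobs((h[...,2]>115)&(h[...,1]<90)&(r>0),100,20000):
        P=toz(n,(c[:,0]+.5)/4-.5,.013)[:,:2].astype(np.float32)*1000; print(n,cv2.contourArea(c),[np.round(x) for x in cv2.minAreaRect(P)],P.min(0).round(),P.max(0).round())
E
python3 ck.py
```

```text
time: 43.45
position: [0.3009, -0.4848, 0.2304]
ee_rot: [-0.0, 1.0, 0.005, -0.0]
contact_force: [0.4, 0.2, -0.2]
gripper_width: 0.0599
finger_force: 0.0
(152, 646, 11, 53, 36, -20.6)
top 2128.5 [array([ 601., -343.]), array([60., 40.]), np.float64(0.0)] [ 572. -363.] [ 631. -323.]
scene 1431.5 [array([ 617., -343.]), array([25., 37.]), np.float64(3.0)] [ 604. -361.] [ 630. -324.]
```

Ticket 1 is home in clip 1: its centre is about (601,-343) and it is straight. For the second ticket I'll grip the end away from the dish and turn it half round.

```bash
python3 -m creep '[{"jaw":-0.4,"translation":[323,504,0],"roll":158.7},{"jaw":-0.4,"translation":[323,504,0],"roll":158.7},{"jaw":-0.4,"translation":[323,504,0],"roll":158.7},{"jaw":-0.4,"translation":[323,504,0],"roll":158.7},{"jaw":-0.4,"translation":[323,504,0],"roll":158.7},{"jaw":-0.4,"translation":[323,504,0],"roll":158.7},{"jaw":-0.4,"translation":[323,504,0],"roll":158.7},{"jaw":-0.4,"translation":[323,504,0],"roll":158.7},{"jaw":-0.4,"translation":[323,504,0],"roll":158.7},{"jaw":-0.4,"translation":[323,504,0],"roll":158.7},{"jaw":-0.4,"translation":[323,504,-80],"roll":158.7},{"jaw":-0.4,"translation":[323,504,-130],"roll":158.7}]'
python3 -m creep '[{"jaw":-0.4,"translation":[0,0,0],"roll":33},{"jaw":-0.4,"translation":[0,0,0],"roll":33},{"jaw":-0.4,"translation":[0,0,0],"roll":33},{"jaw":-0.4,"translation":[0,0,0],"roll":33},{"jaw":-0.4,"translation":[0,0,0],"roll":33}]'
python3 - <<'E'
from h import *
q=get_obs()['ee_rot'];print(2*np.degrees(np.arctan2(q[2],q[1]))-90)
E
```

```text
time: 45.15
position: [0.6263, 0.0232, 0.1052]
ee_rot: [0.001, 0.42, 0.908, 0.001]
contact_force: [0.9, -0.3, -2.4]
gripper_width: 0.0597
finger_force: 0.0
time: 45.78
position: [0.6254, 0.0213, 0.1059]
ee_rot: [0.0, 0.151, 0.989, 0.0]
contact_force: [1.0, 0.7, 0.5]
gripper_width: 0.0599
finger_force: 0.0
72.64878644887116
```

```bash
python3 -m creep '[{"jaw":-0.4,"translation":[-1,-2,-40],"roll":-3.3},{"jaw":-0.4,"translation":[-1,-2,-80],"roll":-3.3},{"jaw":-0.4,"translation":[-1,-2,-98],"roll":-3.3},{"jaw":-0.4,"translation":[-1,-2,-103],"roll":-3.3},{"jaw":-0.4,"translation":[-1,-2,-104],"roll":-3.3},{"jaw":-0.1,"translation":[-1,-2,-104],"roll":-3.3},{"jaw":0.2,"translation":[-1,-2,-104],"roll":-3.3},{"jaw":1,"translation":[-1,-2,-104],"roll":-3.3},{"jaw":1,"translation":[-1,-2,-104],"roll":-3.3},{"jaw":1,"translation":[-1,-2,-104],"roll":-3.3}]'
python3 - <<'E'
from h import *
q=get_obs()['ee_rot'];print(2*np.degrees(np.arctan2(q[2],q[1]))-90)
E
```

```text
time: 47.02
position: [0.627, 0.0177, 0.0051]
ee_rot: [0.003, 0.178, 0.984, -0.0]
contact_force: [-0.7, -0.5, 11.7]
gripper_width: -0.0002
finger_force: 5.5
69.45093390668157
```

```bash
python3 -m creep '[{"jaw":1,"translation":[0,0,15],"roll":0},{"jaw":-0.4,"translation":[0,0,60],"roll":0},{"jaw":-0.4,"translation":[0,0,120],"roll":0},{"jaw":-0.4,"translation":[-250,-120,120],"roll":0},{"jaw":-0.4,"translation":[-250,-250,120],"roll":0},{"jaw":-0.4,"translation":[-250,-250,120],"roll":0},{"jaw":-0.4,"translation":[-250,-250,120],"roll":0},{"jaw":-0.4,"translation":[-250,-250,120],"roll":0},{"jaw":-0.4,"translation":[-250,-250,120],"roll":0},{"jaw":-0.4,"translation":[-250,-250,120],"roll":0},{"jaw":-0.4,"translation":[-250,-250,120],"roll":0}]'; python3 tk.py; python3 ck.py
```

```text
time: 48.4
position: [0.3747, -0.2317, 0.1224]
ee_rot: [0.0, 0.179, 0.984, -0.0]
contact_force: [-0.4, -0.0, -0.5]
gripper_width: 0.0599
finger_force: 0.0
(152, 646, 12, 54, 38, -21.0)
(152, 720, 52, 47, 46, -89.0)
(156, 646, 11, 53, 37, -20.6)
top 123.0 [array([ 588., -360.]), array([ 5., 27.]), np.float64(88.0)] [ 574. -363.] [ 602. -358.]
top 2238.5 [array([ 602., -343.]), array([60., 40.]), np.float64(1.0)] [ 572. -363.] [ 632. -323.]
scene 1483.0 [array([ 617., -343.]), array([27., 38.]), np.float64(2.0)] [ 602. -361.] [ 630. -324.]
```

```bash
python3 -m creep '[{"jaw":-0.4,"translation":[250,251,0],"roll":0},{"jaw":-0.4,"translation":[250,251,0],"roll":0},{"jaw":-0.4,"translation":[250,251,0],"roll":0},{"jaw":-0.4,"translation":[250,251,0],"roll":0},{"jaw":-0.4,"translation":[250,251,0],"roll":0},{"jaw":-0.4,"translation":[250,251,-20],"roll":0},{"jaw":-0.4,"translation":[250,251,-60],"roll":0},{"jaw":-0.4,"translation":[250,251,-90],"roll":0},{"jaw":-0.4,"translation":[250,251,-105],"roll":0},{"jaw":-0.4,"translation":[250,251,-112],"roll":0},{"jaw":-0.4,"translation":[250,251,-112],"roll":0},{"jaw":-0.4,"translation":[250,251,-112],"roll":0}]'
python3 -m creep '[{"jaw":-0.4,"translation":[0,0,0],"roll":0}]'
```

```text
time: 50.1
position: [0.6254, 0.019, 0.0111]
ee_rot: [0.001, 0.178, 0.984, 0.0]
contact_force: [-0.3, 0.4, 0.4]
gripper_width: 0.0595
finger_force: 0.0
time: 50.22
position: [0.6252, 0.019, 0.0109]
ee_rot: [0.001, 0.178, 0.984, 0.0]
contact_force: [-0.6, -0.1, 0.2]
gripper_width: 0.0602
finger_force: 0.0
```

```bash
python3 -m creep '[{"jaw":-0.4,"translation":[-1,0,-6],"roll":0},{"jaw":-0.4,"translation":[-1,0,-10],"roll":0},{"jaw":-0.4,"translation":[-1,0,-10],"roll":0},{"jaw":-0.1,"translation":[-1,0,-10.5],"roll":0},{"jaw":0.05,"translation":[-1,0,-10.5],"roll":0},{"jaw":0.2,"translation":[-1,0,-10.5],"roll":0},{"jaw":1,"translation":[-1,0,-10.5],"roll":0},{"jaw":1,"translation":[-1,0,-10.5],"roll":0},{"jaw":1,"translation":[-1,0,-10.5],"roll":0}]'
```

```text
time: 51.35
position: [0.6238, 0.0192, -0.0002]
ee_rot: [0.0, 0.178, 0.984, 0.0]
contact_force: [-1.2, 0.2, 5.2]
gripper_width: 0.0355
finger_force: 60.2
```

```bash
python3 -m creep '[{"jaw":1,"translation":[0,0,20],"roll":0},{"jaw":1,"translation":[0,0,80],"roll":0},{"jaw":1,"translation":[20,-60,110],"roll":-158.6},{"jaw":1,"translation":[51,-202,110],"roll":-158.6},{"jaw":1,"translation":[51,-202,110],"roll":-158.6},{"jaw":1,"translation":[51,-202,110],"roll":-158.6},{"jaw":1,"translation":[51,-202,110],"roll":-158.6},{"jaw":1,"translation":[51,-202,110],"roll":-158.6},{"jaw":1,"translation":[51,-202,110],"roll":-158.6},{"jaw":1,"translation":[51,-202,110],"roll":-158.6},{"jaw":1,"translation":[51,-202,110],"roll":-158.6},{"jaw":1,"translation":[51,-202,110],"roll":-158.6}]'
python3 -m creep '[{"jaw":1,"translation":[0,0,0],"roll":-55},{"jaw":1,"translation":[0,0,0],"roll":-55},{"jaw":1,"translation":[0,0,0],"roll":-55},{"jaw":1,"translation":[0,0,0],"roll":-55},{"jaw":1,"translation":[0,0,0],"roll":-55},{"jaw":1,"translation":[0,0,0],"roll":-55}]'
python3 - <<'E'
from h import *
q=get_obs()['ee_rot'];print(2*np.degrees(np.arctan2(q[2],q[1]))-90)
E
```

```text
time: 52.85
position: [0.6742, -0.1826, 0.1085]
ee_rot: [-0.0, 0.9, 0.436, -0.0]
contact_force: [-0.7, -0.2, -0.1]
gripper_width: 0.0353
finger_force: 59.9
time: 53.6
position: [0.6742, -0.1827, 0.1086]
ee_rot: [-0.0, 1.0, -0.026, -0.0]
contact_force: [0.8, 0.0, 0.3]
gripper_width: 0.0351
finger_force: 59.9
-92.94413174405253
```

```bash
python3 -m creep '[{"jaw":1,"translation":[1,0,-40],"roll":3.8},{"jaw":1,"translation":[1,0,-80],"roll":3.8},{"jaw":1,"translation":[1,0,-95],"roll":3.8},{"jaw":1,"translation":[1,0,-99.5],"roll":3.8},{"jaw":1,"translation":[1,0,-99.5],"roll":3.8},{"jaw":1,"translation":[1,0,-99.5],"roll":3.8}]'
python3 -m creep '[{"jaw":1,"translation":[-6,0,0],"roll":0},{"jaw":1,"translation":[-12,0,0],"roll":0},{"jaw":1,"translation":[-18,0,0],"roll":0},{"jaw":1,"translation":[-24,0,0],"roll":0},{"jaw":1,"translation":[-28,0,0],"roll":0},{"jaw":1,"translation":[-32,0,0],"roll":0},{"jaw":1,"translation":[-36,0,0],"roll":0},{"jaw":1,"translation":[-40,0,0],"roll":0},{"jaw":1,"translation":[-44,0,0],"roll":0},{"jaw":1,"translation":[-47,0,0],"roll":0},{"jaw":1,"translation":[-47,0,0],"roll":0}]'
python3 -m creep '[{"jaw":1,"translation":[-2,0,0],"roll":0},{"jaw":1,"translation":[-2,0,0],"roll":0}]'
```

```text
time: 54.35
position: [0.6767, -0.1833, 0.0116]
ee_rot: [0.001, 1.0, 0.007, 0.001]
contact_force: [-0.1, -0.9, -0.3]
gripper_width: 0.0356
finger_force: 60.0
time: 55.72
position: [0.6279, -0.1827, 0.0097]
ee_rot: [-0.0, 1.0, 0.007, -0.001]
contact_force: [-1.0, 0.0, -2.4]
gripper_width: 0.0353
finger_force: 60.0
time: 55.98
position: [0.6264, -0.1828, 0.0098]
ee_rot: [-0.0, 1.0, 0.007, -0.0]
contact_force: [0.4, 0.3, -2.9]
gripper_width: 0.0355
finger_force: 60.0
```

```bash
for k in 1; do python3 -m creep '[{"jaw":1,"translation":[-2,0,0],"roll":0},{"jaw":1,"translation":[-2,0,0],"roll":0}]'|grep -E 'pos|cont'; python3 -m creep '[{"jaw":1,"translation":[-1,0,0],"roll":0},{"jaw":1,"translation":[-1,0,0],"roll":0}]'|grep -E 'pos|cont';python3 -m creep '[{"jaw":1,"translation":[-1,0,0],"roll":0},{"jaw":1,"translation":[-1,0,0],"roll":0}]'|grep -E 'pos|cont'; done
```

```text
position: [0.6243, -0.1828, 0.0098]
contact_force: [1.3, -0.9, -2.5]
position: [0.6234, -0.1828, 0.0098]
contact_force: [0.7, -0.6, -1.7]
position: [0.6229, -0.1828, 0.01]
contact_force: [1.9, 0.4, -2.3]
```

```bash
python3 -m creep '[{"jaw":1,"translation":[-1,0,0],"roll":0},{"jaw":1,"translation":[-1,0,0],"roll":0}]'|grep -E 'pos|cont'
python3 -m creep '[{"jaw":1,"translation":[-1,0,0],"roll":0},{"jaw":1,"translation":[-1,0,0],"roll":0},{"jaw":0,"translation":[-1,0,0],"roll":0},{"jaw":-0.15,"translation":[-1,0,0],"roll":0},{"jaw":-0.15,"translation":[-1,0,0],"roll":0},{"jaw":-0.15,"translation":[-1,0,20],"roll":0},{"jaw":-0.15,"translation":[-1,0,70],"roll":0},{"jaw":-0.15,"translation":[-1,0,130],"roll":0},{"jaw":-0.15,"translation":[-1,0,190],"roll":0},{"jaw":-0.15,"translation":[-1,0,220],"roll":0}]'
python3 -m creep '[{"jaw":0,"translation":[-323,-290,0],"roll":0},{"jaw":0,"translation":[-323,-290,0],"roll":0},{"jaw":0,"translation":[-323,-290,0],"roll":0},{"jaw":0,"translation":[-323,-290,0],"roll":0},{"jaw":0,"translation":[-323,-290,0],"roll":0},{"jaw":0,"translation":[-323,-290,0],"roll":0},{"jaw":0,"translation":[-323,-290,0],"roll":0},{"jaw":0,"translation":[-323,-290,0],"roll":0},{"jaw":0,"translation":[-323,-290,0],"roll":0}]'
python3 tk.py; python3 ck.py
python3 - <<'E'
from meas import *
# panels in scene: compare with s11 and bystanders in top vs t0
a=cv2.imread('pics/s11.png');b=cv2.cvtColor(capture('scene'),cv2.COLOR_RGB2BGR)
for n,p in (('panel2',[.495,-.318,.1]),('panel1',[.495,-.207,.1])):
    u,v=proj('scene',p)[0].astype(int); A,B=[x[v-15:v+22,u-14:u+18].astype(int) for x in(a,b)]; print(n,np.abs(A-B).mean().round(1),np.abs(A-B).max())
t0=cv2.imread('pics/t0.png').astype(int); t=cv2.cvtColor(im,cv2.COLOR_RGB2BGR).astype(int); d=np.abs(t-t0).max(2)
for n,(u,v) in dict(pliers=(310,131),cutters=(360,286),dish=(277,153),jar=(347,136),loupe=(379,142),rule=(230,132),glue=(118,276)).items(): print(n,d[v-12:v+12,u-20:u+20].mean().round(1))
E
```

```text
position: [0.6229, -0.1829, 0.0103]
contact_force: [5.9, 1.2, -2.1]
time: 58.22
position: [0.6214, -0.1834, 0.2343]
ee_rot: [0.001, 1.0, 0.007, 0.002]
contact_force: [0.8, -0.3, -0.1]
gripper_width: 0.049
finger_force: 0.0
time: 59.35
position: [0.2972, -0.4725, 0.2297]
ee_rot: [-0.0, 1.0, 0.007, 0.0]
contact_force: [0.3, 0.7, 0.2]
gripper_width: 0.0429
finger_force: 0.0
top 2116.0 [array([ 601., -343.]), array([60., 39.]), np.float64(0.0)] [ 572. -362.] [ 631. -323.]
top 2135.0 [array([ 600., -182.]), array([58., 39.]), np.float64(0.0)] [ 571. -201.] [ 630. -162.]
scene 1436.5 [array([ 618., -343.]), array([25., 37.]), np.float64(3.0)] [ 604. -361.] [ 630. -324.]
scene 1262.0 [array([ 616., -181.]), array([26., 37.]), np.float64(1.0)] [ 602. -200.] [ 629. -163.]
panel2 5.1 47
panel1 6.0 46
pliers 2.9
cutters 2.7
dish 2.9
jar 2.8
loupe 2.8
rule 3.0
glue 2.8
```

Run:
```python
from h import *
res={}
for n in('scene','top'):
    s=cv2.resize(capture(n),None,fx=4,fy=4,interpolation=cv2.INTER_CUBIC); h=cv2.cvtColor(s,cv2.COLOR_RGB2HSV).astype(int)
    for k,y in(('amber',-.318),('blue',-.207)):
        # expected face quad on the stand, slightly shrunk
        q=[[.4985+.047*a*-.4226,y+.047*b,.099+.047*a*.906] for a,b in((1,1),(1,-1),(-1,-1),(-1,1))]
        r=np.zeros(h.shape[:2],np.uint8); cv2.fillPoly(r,[(proj(n,q)*4).astype(np.int32)],1)
        m=((h[...,0]<22)&(h[...,1]>150)&(h[...,2]>80)) if k=='amber' else ((h[...,0]>100)&(h[...,0]<135)&(h[...,1]>90))
        cs,_=cv2.findContours((m&(r>0)).astype(np.uint8),cv2.RETR_EXTERNAL,cv2.CHAIN_APPROX_NONE)
        cc=np.array([c[:,0].mean(0) for c in cs if cv2.contourArea(c)>60]); print(n,k,len(cc),[round(cv2.contourArea(c)) for c in cs if cv2.contourArea(c)>60])
        if len(cc): res[n,k]=((cc.min(0)+cc.max(0))/2+.5)/4-.5 if len(cc)!=9 else (cc.mean(0)+.5)/4-.5
for k in('amber','blue'):
    if ('top',k) in res and ('scene',k) in res:
        c1,d1=ray('scene',res['scene',k]);c2,d2=ray('top',res['top',k]);A=np.c_[d1[0],-d2[0]];t=np.linalg.lstsq(A,c2-c1,rcond=None)[0]
        p,q=c1+t[0]*d1[0],c2+t[1]*d2[0];print(k,((p+q)/2).round(4),np.linalg.norm(p-q).round(4))
```

```text
scene amber 9 [472, 464, 510, 452, 486, 522, 484, 494, 477]
scene blue 9 [211, 194, 212, 206, 208, 222, 204, 210, 208]
top amber 5 [86, 74, 92, 66, 67]
top blue 0 []
amber [ 0.4966 -0.3079  0.0881] 0.0137
```

Run:
```python
from h import *
from scipy.optimize import least_squares
s=cv2.resize(capture('scene'),None,fx=4,fy=4,interpolation=cv2.INTER_CUBIC); h=cv2.cvtColor(s,cv2.COLOR_RGB2HSV).astype(int)
for k,y in(('amber',-.318),('blue',-.207)):
    q=[[.4985+.047*a*-.4226,y+.047*b,.099+.047*a*.906] for a,b in((1,1),(1,-1),(-1,-1),(-1,1))]
    r=np.zeros(h.shape[:2],np.uint8); cv2.fillPoly(r,[(proj('scene',q)*4).astype(np.int32)],1)
    m=((h[...,0]<22)&(h[...,1]>150)&(h[...,2]>80)) if k=='amber' else ((h[...,0]>100)&(h[...,0]<135)&(h[...,1]>90))
    cs,_=cv2.findContours((m&(r>0)).astype(np.uint8),cv2.RETR_EXTERNAL,cv2.CHAIN_APPROX_NONE)
    cc=np.array([(c[:,0].mean(0)+.5)/4-.5 for c in cs if cv2.contourArea(c)>60])
    # cast onto the nominal face plane (25 deg lean)
    nrm=np.array([.9063,0,.4226]); c,d=ray('scene',cc); P=c+d*(((np.array([.4985,y,.099])-c)@nrm)/(d@nrm))[:,None]
    v=(P-[.4985,0,.099])@np.array([-.4226,0,.9063])
    print(k,P.mean(0).round(4),'u',np.sort(P[:,1]).round(3),'v',np.sort(v).round(3))
```

```text
amber [ 0.4989 -0.3145  0.0981] u [-0.341 -0.34  -0.34  -0.315 -0.315 -0.314 -0.289 -0.288 -0.288] v [-0.028 -0.027 -0.027 -0.001 -0.001 -0.001  0.025  0.025  0.026]
blue [ 0.4985 -0.2062  0.099 ] u [-0.232 -0.232 -0.232 -0.206 -0.206 -0.206 -0.18  -0.18  -0.18 ] v [-0.026 -0.026 -0.026 -0.     0.     0.     0.026  0.026  0.026]
```

The stone grids lie on the nominal face plane: the row pitch matches in both directions and the centres are within 1 mm of the expected height. The panels are 108 mm apart, so I'm handing in.

```bash
python3 -c "
from plant import close_job,get_obs
print(get_obs()['time'],close_job())"
```

```text
the job is handed in; nothing more can be done
59.8 None
```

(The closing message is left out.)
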